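Load glaze test tiles into a spring tile holder

TASK

Load the two glaze test tiles, glazed side up, into the spring-loaded tile holder: first the red-brown tile, then the blue one on top of it. Each tile has to be pressed down against the orange spring plate and slid in under the two metal lips; both must end fully home against the end wall, flat under the lips, held by the spring alone. The tiles are brittle, so do not ram them against the holder, and leave the small clay ring where it stands.

Things in the scene. Friction and masses are not known exactly. Their poses are not given: they have to be found in the camera images.
- tile_holder: Fixed spring tile holder (stack magazine), aluminium on a plywood base 66 x 100 x 6 mm that spans y = -59 to +41 mm. Origin on the table top under the centre of a tile that is fully home; z up. Tiles slide in along its +y with their 50 mm side along y, 34 mm side along x. Highest part 46 mm above the table.
- lip_entry (a point): Middle of the entry under the two lips, 42 mm up (the lips' undersides), at holder y = +2 mm; axes as the holder. The lips, 4 mm thick, reach inward to x = -10.5 and +10.5 mm and run to y = +30 mm. The side walls that carry them have inner faces at x = -19 and +19 mm, are 4 mm thick and begin at y = +1 mm with rounded front edges.
- end_wall (a point): On the inner face of the end wall, at holder y = +25 mm, 32 mm up; axes as the holder. A tile that is home touches this face with its end.
- loading_side (a point): Over the open loading side, at holder y = -30 mm, 42 mm up; axes as the holder. Nothing but the low base lies beside or behind the spring plate here. Fingers that grip a tile across its middle meet the side walls before the tile is home: let go once its front is at least 6 mm under the lips (the lips then keep it down) and push it home from behind.
- follower (a joint): Orange spring plate, 30 x 46 mm (x -15 to 15, y -22 to 24 mm in the holder's frame); moves straight down, stays level. 0 = up, its top 40 mm above the table (2 mm below the lips); value in m pressed down, 0.030 = bottom stop. The spring pushes up with 2.2 N at 0 and 0.18 N more per mm. Each tile under the lips holds it down.
- red_tile_mid (a point): Centre of the red-brown glaze tile, loose, 34 x 50 x 8 mm (its own x, y, z; glazed side is +z, up), about 24 g. The body is 34 x 50 mm, 7 mm thick, with a glaze coat slightly smaller on top. Lies flat on the table at the start; a half turn makes no difference.
- blue_tile_mid (a point): Centre of the blue-glazed tile, loose, 34 x 50 x 9 mm (its own x, y, z; glazed side is +z, up), about 24 g, red clay underneath. The body is 34 x 50 mm, 7 mm thick, with the blue coat slightly smaller on top. Lies flat on the table at the start; a half turn makes no difference.
- small_ring: Small grey clay ring, 52 x 54 x 32 mm, standing beyond the holder's end wall, to the left; origin at the centre of its underside. To be left alone.
Mind the look-alikes: they are no part of the job. There is more than one size of the part that bears blue_tile_mid; the job needs the largest.

How it is judged:
On the way, in this order (a step that is already met when the one before it is completed fails the run):
1. the red-brown tile is pressed down and its front is under the lips (x of red_tile_mid in the frame of tile_holder between -0.004 and 0.004 m and y of red_tile_mid in the frame of tile_holder between -0.019 and 0.003 m and z of red_tile_mid in the frame of tile_holder below 0.0395 m and angle between red_tile_mid's own z axis and vertical below 0.08 rad and angle between the y axis of red_tile_mid and the y axis of tile_holder, either way round below 0.09 rad), for 0.2 s.
2. the blue tile is under the lips, on top of the red-brown one (all of step 1 and x of blue_tile_mid in the frame of tile_holder between -0.004 and 0.004 m and y of blue_tile_mid in the frame of tile_holder between -0.019 and 0.003 m and z of blue_tile_mid in the frame of tile_holder below 0.0395 m and angle between blue_tile_mid's own z axis and vertical below 0.08 rad and angle between the y axis of blue_tile_mid and the y axis of tile_holder, either way round below 0.09 rad and z of red_tile_mid in the frame of tile_holder below 0.031 m), for 0.2 s.
At the end, for the whole second after the job is handed in: Both tiles lie in the holder glazed side up, level within 4.5 degrees, square to it within 5 degrees, centred within 4 mm and home against the end wall within 3 mm; the blue one right under the lips and the red-brown one right below it (heights within about 2 mm), at rest (x of blue_tile_mid in the frame of tile_holder between -0.004 and 0.004 m and y of blue_tile_mid in the frame of tile_holder between -0.003 and 0.003 m and z of blue_tile_mid in the frame of tile_holder between 0.035 and 0.0395 m and angle between each of blue_tile_mid, red_tile_mid's own z axis and vertical below 0.08 rad and angle between the y axis of each of blue_tile_mid, red_tile_mid and the y axis of tile_holder, either way round below 0.09 rad and x of red_tile_mid in the frame of tile_holder between -0.004 and 0.004 m and y of red_tile_mid in the frame of tile_holder between -0.003 and 0.003 m and z of red_tile_mid in the frame of tile_holder between 0.0265 and 0.031 m and linear speed of each of red_tile, blue_tile below 0.01 m/s); the robot touches nothing.
It fails at once if a tile is rammed against the holder (more than 60 N) (contact force between any of red_tile, blue_tile and tile_holder above 60 N).
It fails at once if the clay ring is moved by more than 20 mm (distance of small_ring from where it was at the start of the episode above 0.02 m).
It also fails if it takes over 67 s, if anything falls off the work surface, if the arm or the gripper's body presses on something with over 40 N, if the wrist force passes 120 N, or if a joint passes its speed limit or range.

ROBOT

A 6-joint arm with a two-finger parallel gripper is mounted at the origin on the work surface; the furniture and walls round the work are solid. World frame = base frame: x ahead of the robot, y to its left, z up, the work surface at z = 0. Lengths are in m, angles in rad, forces in N, time in s.
With the tool pointing down it reaches from about 0.375 to 0.975 m from the base axis. Payload 3.8 kg.
Tool frame: the origin (TCP) lies on the centre line of the jaws, within the pads' length; the fingertips stand 8 mm ahead of it and the grasp point (between the pads) lies 11 mm behind it; z points along the fingers, y is the direction in which the jaws open and shut (so a half turn about z gives the same grasp; the last joint's range is limited). The gripper opens to 85 mm and grips with 20 to 120 N. Pads are 22 mm wide; open, the fingers measure 114 mm over their backs; the gripper's body (76 mm by 85 mm) begins 54 mm behind the grasp point. The pads swing forward as they close: fully open they stand 13 mm farther back than shut.
Start: joints at [1.12, 0.264, 1.604, -0, 1.274, -0.037], TCP at [0.271, 0.618, 0.239] pointing down, gripper open.
Joint ranges: [-2.63, 2.63], [-0.94, 2.18], [0.31, 2.57], [-1.31, 4.45], [0, 2.66], [-2.55, 2.55]. Speed limits (rad/s): [2.57, 2.57, 3.14, 3.14, 3.14, 3.14].

INTERFACE

Orientations are given as a rotation vector (axis times angle).
In Python, from workcell import bot gives the robot as it stands.
- The arm moves only by the tool arm_command, never from a script. Its arguments are lists of equal length, an entry for each row: "slide": the shift along the tool's x, y, z in m, a list of three; "angular": the turn, a rotation vector about the tool's x, y, z in degrees, a list of three; "hand": the finger opening in m, from 0 to 0.0854. A call has exactly 8 rows; each row shifts and turns the pose as measured when the row begins, along the tool's axes as they then stand; what a row does not reach is not made up. A row lasts 1/10 s, in which the tool goes at most 50 mm and 8.59 degrees, less where a joint would pass 70% of its speed; a pose out of reach is approached as far as the arm can. A call is refused whole if a number of a shift passes 0.05 or a number of a turn 8.59, either way. A call with a gripper value outside its range is refused whole. The fingers move at their own pace and stop on an object; "squeeze" is the grip in N (left out, the last holds). Time passes only in rows, so rows that do not move let the fingers close, or fill a call up. It gives the time, the measured TCP pose, the force and the opening at its end, in the units of the state.
- bot.read_state(): the state, without advancing time (a new reading comes with each control period).
- bot.read_camera(name): name is "scene" or "top" or "wrist"; returns the picture (400x640x3 uint8, red, green, blue); there is no depth.
- bot.get_calibration(name): a dict with "fx", "fy", "cx", "cy" (pixels), "R" (3x3) and "t" (3): a world point X has camera coordinates R X + t. Camera axes: x right, y down, z forward; pixel columns grow to the right and rows downward; lengths in m; the calibration is good to about 2 mm. The wrist camera is an equidistant fisheye: a pixel r from the principal point sees the ray r / f radians off the axis. A picture is of the moment at which its call begins: read the wrist's pose just before it. get_calibration takes no time and is no camera call; for the wrist camera it gives the pose at the moment of the call.
- bot.finish_job(): hands the job in, once; it reports no verdict.
The state is a dict: "time": time; "q": joint angles; "joint_vel": joint speeds; "joint_torque": joint torques, N m; "tool_pos": TCP position; "tcp_rot": TCP orientation; "wrist_force": force on the tool from outside, world axes, zero at the start; "torque": the same for the moment, N m; "width": opening from 0.0 (shut) to 1.0 (fully open).
Only numpy, scipy, OpenCV 4.12 (cv2) and the standard library are available. Lean on these libraries where they do the work, as an engineer would, in place of code of your own. Each camera call takes 0.05 s, during which the arm holds its last target.

## Working session

There is one attempt and no reset: what is moved stays moved. The work goes in short steps, Python scripts to look and compute and a tool call to move; the robot and the scene stay as the last step left them, time stands still between calls to the robot, and variables do not carry over. Pictures are saved under pics/ and viewed, and the job is handed in when it is done.

Besides the shell and the picture viewer there is one more tool, called as name(argument=value, ...) on one line, values as JSON. arm_command: Moves the arm, as the interface text tells. Its arguments: {"type":"object","properties":{"slide":{"type":"array","items":{"type":"array","items":{"type":"number"}}},"angular":{"type":"array","items":{"type":"array","items":{"type":"number"}}},"hand":{"type":"array","items":{"type":"number"}},"squeeze":{"type":"number"}},"required":["slide","angular","hand"]}

```bash
mkdir -p pics; ls; python3 - <<'E'
from workcell import bot
import cv2
print(bot.read_state())
for n in ["scene","top"]:
    im=bot.read_camera(n); cv2.imwrite(f"pics/{n}0.png",im[:,:,::-1]); c=bot.get_calibration(n); print(n,c)
E
```

```text
pics
{'time': 0.0, 'q': array([ 1.12011713e+00,  2.64743384e-01,  1.60543631e+00,  2.82582927e-05,
        1.27370961e+00, -3.69238259e-02]), 'joint_vel': array([ 1.89095811e-04, -1.62543724e-03, -1.50346274e-05,  5.54164792e-04,
       -1.91518375e-04,  2.69599800e-04]), 'joint_torque': array([-1.36520925e-03, -5.15094709e+01, -3.67317080e+01,  9.25128688e-05,
        1.27866291e-02,  7.93375648e-06]), 'tool_pos': array([0.27106639, 0.61736496, 0.23793496]), 'tcp_rot': array([-0.64519247, -3.07403174,  0.00349   ]), 'wrist_force': array([0.50196681, 0.51633295, 0.3031131 ]), 'torque': array([-0.01468769, -0.03562803, -0.03387992]), 'width': 1.0045676223486226}
scene {'fx': 461.4197235325673, 'fy': 461.4197235325673, 'cx': 324.9075253692899, 'cy': 194.77374418549823, 'R': array([[ 0.79158051, -0.61086815, -0.0155047 ],
       [-0.42386976, -0.53063252, -0.73400515],
       [ 0.44015307,  0.58759614, -0.6789669 ]]), 't': array([-0.33046414,  0.19659945,  1.01734717])}
top {'fx': 438.6424975818793, 'fy': 438.6424975818793, 'cx': 322.4774609615451, 'cy': 196.58996406787668, 'R': array([[ 0.023349  , -0.99963487, -0.01359933],
       [-0.98295781, -0.02047413, -0.18268759],
       [ 0.18234245,  0.01763314, -0.98307696]]), 't': array([-0.00689263,  0.4136998 ,  0.99896505])}
```

View pics/scene0.png

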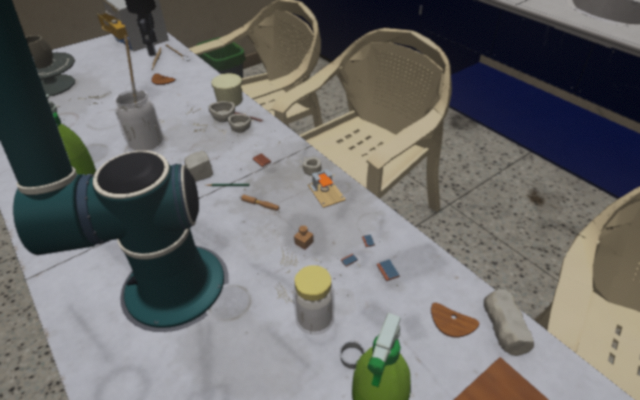

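View pics/top0.png

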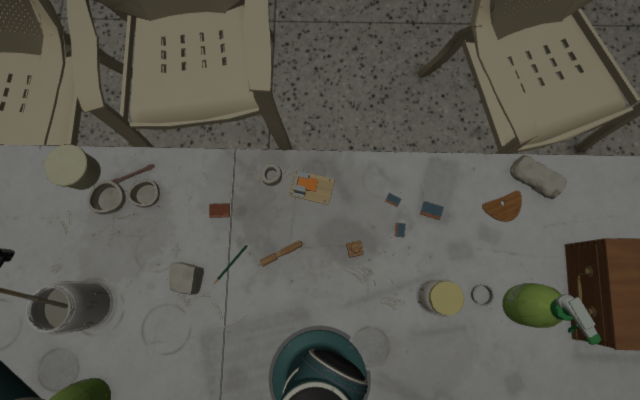

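The top view shows the red-brown tile at (220,210), with the orange-brown knob block at (355,248) as a possible look-alike. There are three blue tiles: (431,210), which is the largest, (393,200) and (400,229). The holder is at (313,187), with its loading side to the right, and the ring is at (272,174). Next I'll check these in close crops.

```bash
python3 - <<'E'
import cv2,numpy as np
t=cv2.imread("pics/top0.png")
a=cv2.resize(t[165:215,260:345],None,fx=9,fy=9,interpolation=cv2.INTER_CUBIC)
b=cv2.resize(t[180:260,340:450],None,fx=5,fy=5,interpolation=cv2.INTER_CUBIC)
c=cv2.resize(t[195:225,200:240],None,fx=6,fy=6,interpolation=cv2.INTER_CUBIC)
cv2.imwrite("pics/c1.png",a)
W=np.zeros((400,790,3),np.uint8); W[:400,:550]=b; W[:180,550:790]=c
cv2.imwrite("pics/c2.png",W)
E
```

```text
(no output)
```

View pics/c1.png

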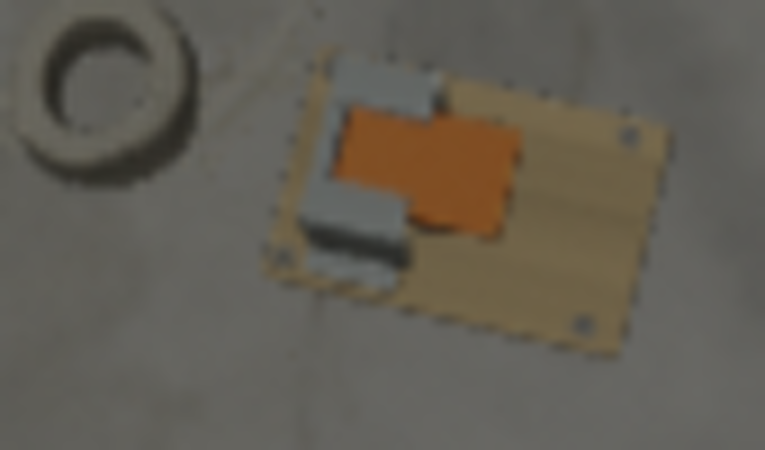

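View pics/c2.png

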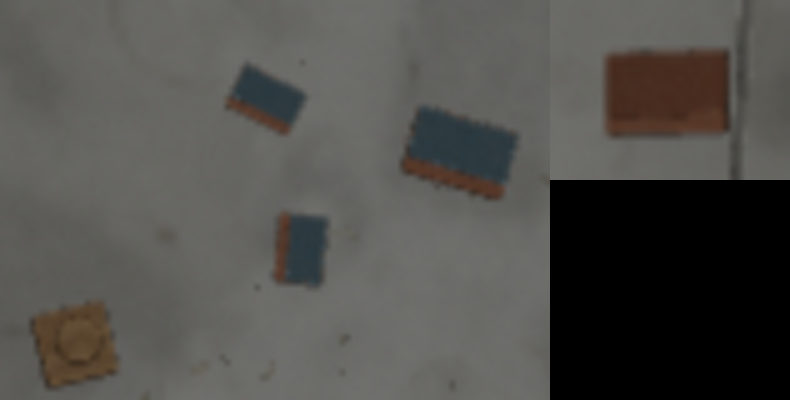

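```bash
cat > h.py <<'E'
import numpy as np, cv2
from scipy.spatial.transform import Rotation as Ro
def ray(c,uv,fish=False):
    uv=np.atleast_2d(uv).astype(float)
    x=(uv[:,0]-c['cx'])/c['fx']; y=(uv[:,1]-c['cy'])/c['fy']
    if fish:
        r=np.hypot(x,y)+1e-12; d=np.c_[np.sin(r)*x/r,np.sin(r)*y/r,np.cos(r)]
    else: d=np.c_[x,y,np.ones_like(x)]
    R=np.array(c['R']);t=np.array(c['t'])
    return -R.T@t, d@R
def onplane(c,uv,z,fish=False):
    o,d=ray(c,uv,fish); s=(z-o[2])/d[:,2]
    return o+d*s[:,None]
def proj(c,X,fish=False):
    p=np.atleast_2d(X)@np.array(c['R']).T+np.array(c['t'])
    if fish:
        rr=np.hypot(p[:,0],p[:,1]); th=np.arctan2(rr,p[:,2]); k=th/(rr+1e-12)
        return np.c_[c['cx']+c['fx']*p[:,0]*k,c['cy']+c['fy']*p[:,1]*k]
    return np.c_[c['cx']+c['fx']*p[:,0]/p[:,2],c['cy']+c['fy']*p[:,1]/p[:,2]]
def rect(pts):
    r=cv2.minAreaRect((np.asarray(pts)[:,:2]*1000).astype(np.float32))
    (cx,cy),(w,h),a=r
    # angle of long axis vs world y (mod pi)
    ang=np.radians(a if w>=h else a+90)
    rel=(ang-np.pi/2+np.pi/2)%np.pi-np.pi/2
    return np.array([cx,cy]),max(w,h),min(w,h),np.degrees(rel)
def blob(mask,box=None):
    if box is not None:
        m=np.zeros_like(mask); x0,y0,x1,y1=box; m[y0:y1,x0:x1]=mask[y0:y1,x0:x1]; mask=m
    cs,_=cv2.findContours(mask,cv2.RETR_EXTERNAL,cv2.CHAIN_APPROX_NONE)
    return max(cs,key=cv2.contourArea)[:,0,:]
E
python3 - <<'E'
from workcell import bot
from h import *
c=bot.get_calibration("top"); print("cam",-np.array(c['R']).T@c['t'])
t=cv2.imread("pics/top0.png"); S=4
big=cv2.resize(t,None,fx=S,fy=S,interpolation=cv2.INTER_LINEAR); hsv=cv2.cvtColor(big,cv2.COLOR_BGR2HSV)
def p(u,v): return hsv[int(v*S),int(u*S)]
print(p(218,209),p(218,213),p(431,208),p(431,218),p(325,195),p(308,184))
H,Sa,V=[hsv[...,i].astype(int) for i in range(3)]
def run(name,mask,box,z):
    b=blob(mask.astype(np.uint8)*255,[k*S for k in box]); uv=(b+0.5)/S-0.5
    print(name,len(b),*rect(onplane(c,uv,z)))
blue=(H>90)&(H<115)&(Sa>70); red=((H<9)|(H>172))&(Sa>95); ora=(H<14)&(Sa>180)
ply=((H>12)&(H<30)&(Sa>70))
run("blue",blue,(412,195,450,230),0.009)
run("blue s1",blue,(380,185,410,210),0.009);run("blue s2",blue,(390,218,415,245),0.009)
run("red",red,(200,198,235,224),0.008)
run("orange",ora,(285,165,345,210),0.040)
run("base",ply|ora,(285,165,345,210),0.006)
E
```

```text
cam [ 0.22465665 -0.01603487  1.0575436 ]
[ 10 142  72] [ 10 142  72] [99 80 64] [13 27 86] [ 20  91 112] [ 14 185 128]
blue 208 [ 395.21191406 -262.19467163] 43.56943893432617 20.19114875793457 -16.723411560058587
blue s1 112 [ 417.95181274 -168.99468994] 26.856033325195312 11.386052131652832 -26.140754699707024
blue s2 118 [ 343.04327393 -186.45285034] 26.787639617919922 11.984333038330078 84.99912261962892
red 4 [391.54675293 234.39505005] 1.232905387878418 0.6092620491981506 -86.37474393844604
orange 20 [440.22473145  27.70824814] 4.166153430938721 3.0302224159240723 1.173505663871767
base 490 [442.07763672  24.997509  ] 87.56752014160156 65.05908203125 -11.755073547363285
```

```bash
python3 - <<'E'
from workcell import bot
from h import *
c=bot.get_calibration("top")
t=cv2.imread("pics/top0.png"); S=4
big=cv2.resize(t,None,fx=S,fy=S,interpolation=cv2.INTER_LINEAR); hsv=cv2.cvtColor(big,cv2.COLOR_BGR2HSV)
H,Sa,V=[hsv[...,i].astype(int) for i in range(3)]
def run(name,mask,box,z):
    b=blob(mask.astype(np.uint8)*255,[k*S for k in box]); uv=(b+0.5)/S-0.5
    print(name,len(b),*rect(onplane(c,uv,z)))
blue=(H>80)&(H<125)&(Sa>48); 
run("blue top",blue,(412,195,450,230),0.009)
run("blue any",Sa>45,(412,195,450,230),0.0045)
run("blue s1",blue,(380,185,410,210),0.009);run("blue s2",blue,(390,218,415,245),0.009)
run("red any",(Sa>75),(200,198,235,224),0.004)
run("orange",(H<17)&(Sa>150),(285,165,345,210),0.040)
run("base",Sa>45,(285,165,345,210),0.006)
E
```

```text
blue top 211 [ 395.4503479  -262.06967163] 46.30577087402344 23.43657875061035 -16.987396240234375
blue any 211 [ 396.32015991 -263.13537598] 46.84733963012695 23.78775405883789 -16.73116302490234
blue s1 121 [ 418.0128479  -168.87130737] 29.802274703979492 14.164877891540527 -26.148025512695305
blue s2 135 [ 342.70001221 -186.77822876] 30.54643440246582 14.987907409667969 85.8837127685547
red any 254 [381.57150269 254.01574707] 48.97858810424805 33.14256286621094 3.571316480636601
orange 219 [444.97036743  39.97005844] 45.82301330566406 30.027864456176758 -10.323997497558592
base 777 [443.39135742  30.2628212 ] 101.01171875 67.63130187988281 -12.003494262695309
```

```bash
cat >> h.py <<'E'
def plan(st,x,y,z,yaw_deg,rows=8):
    """target: tool down, tool x axis at angle yaw (world, deg), prints total delta in tool frame"""
    R=Ro.from_rotvec(st['tcp_rot']).as_matrix(); p=np.array(st['tool_pos'])
    yw=np.radians(yaw_deg); tx=np.array([np.cos(yw),np.sin(yw),0]); tz=np.array([0,0,-1.]); ty=np.cross(tz,tx)
    T=np.c_[tx,ty,tz]
    d=np.array([x,y,z])-p
    rv=np.degrees(Ro.from_matrix(R.T@T).as_rotvec())
    print("t=%.2f"%st['time'],"pos",np.round(p,4),"yaw %.2f"%np.degrees(np.arctan2(R[1,0],R[0,0])),"tilt %.2f"%np.degrees(np.arccos(-R[2,2])),"F",np.round(st['wrist_force'],1),"w %.3f"%st['width'],"q6 %.2f"%st['q'][5])
    print(" delta start-frame mm",np.round(R.T@d*1000,1)," in final-frame mm",np.round(T.T@d*1000,1)," rot deg",np.round(rv,2))
E
python3 - <<'E'
from workcell import bot
from h import *
st=bot.read_state()
plan(st,.382,.254,.2,93.6);plan(st,.382,.254,.2,-86.4)
c=bot.get_calibration("wrist");print(c, "campos",-np.array(c['R']).T@c['t'])
E
```

```text
t=0.10 pos [0.2711 0.6174 0.2381] yaw 156.29 tilt 0.12 F [-0.3 -0.7 -0.6] w 1.000 q6 -0.04
 delta start-frame mm [-247.7 -288.1   38.6]  in final-frame mm [-369.7   87.8   38.1]  rot deg [-1.100e-01  6.000e-02  6.269e+01]
t=0.10 pos [0.2711 0.6174 0.2381] yaw 156.29 tilt 0.12 F [-0.3 -0.7 -0.6] w 1.000 q6 -0.04
 delta start-frame mm [-247.7 -288.1   38.6]  in final-frame mm [369.7 -87.8  38.1]  rot deg [-7.0000e-02 -1.2000e-01 -1.1731e+02]
{'fx': 309.70691628693146, 'fy': 309.70691628693146, 'cx': 314.81439591644585, 'cy': 200.5970811859263, 'R': array([[ 0.40173701,  0.91575219, -0.00230346],
       [ 0.8809076 , -0.38576108,  0.27420829],
       [ 0.25021825, -0.11218876, -0.96166757]]), 't': array([-0.67385194, -0.03541779,  0.37953368])} campos [0.20694481 0.645998   0.37314488]
```

```bash
cat >> h.py <<'E'
def rows(st,x,y,z,yaw_deg,n=8,tot=None):
    """per-row shifts (mm) with the turn shared evenly among n rows"""
    plan(st,x,y,z,yaw_deg)
    R=Ro.from_rotvec(st['tcp_rot']).as_matrix(); p=np.array(st['tool_pos'])
    yw=np.radians(yaw_deg); tx=np.array([np.cos(yw),np.sin(yw),0]); tz=np.array([0,0,-1.]); T=np.c_[tx,np.cross(tz,tx),tz]
    rv=Ro.from_matrix(R.T@T).as_rotvec(); d=(np.array([x,y,z])-p)/n
    for k in range(n):
        Rk=R@Ro.from_rotvec(rv*k/n).as_matrix()
        print("  ",np.round(Rk.T@d*1000,1),np.round(np.degrees(rv/n),2))
E
python3 - <<'E'
from workcell import bot
from h import *
rows(bot.read_state(),.382,.254,.15,93.6)
E
```

```text
t=0.10 pos [0.2711 0.6174 0.2381] yaw 156.29 tilt 0.12 F [-0.3 -0.7 -0.6] w 1.000 q6 -0.04
 delta start-frame mm [-247.7 -288.    88.6]  in final-frame mm [-369.7   87.8   88.1]  rot deg [-1.100e-01  6.000e-02  6.269e+01]
   [-31.  -36.   11.1] [-0.01  0.01  7.84]
   [-35.6 -31.4  11.1] [-0.01  0.01  7.84]
   [-39.5 -26.3  11.1] [-0.01  0.01  7.84]
   [-42.8 -20.7  11. ] [-0.01  0.01  7.84]
   [-45.2 -14.6  11. ] [-0.01  0.01  7.84]
   [-46.8  -8.4  11. ] [-0.01  0.01  7.84]
   [-47.5  -1.9  11. ] [-0.01  0.01  7.84]
   [-47.3   4.6  11. ] [-0.01  0.01  7.84]
```

arm_command(slide=[[-0.031, -0.036, 0.011], [-0.036, -0.031, 0.011], [-0.039, -0.026, 0.011], [-0.043, -0.021, 0.011], [-0.045, -0.015, 0.011], [-0.047, -0.008, 0.011], [-0.047, -0.002, 0.011], [-0.047, 0.005, 0.011]], angular=[[0, 0, 7.84], [0, 0, 7.84], [0, 0, 7.84], [0, 0, 7.84], [0, 0, 7.84], [0, 0, 7.84], [0, 0, 7.84], [0, 0, 7.84]], hand=[0.0854, 0.0854, 0.0854, 0.0854, 0.0854, 0.0854, 0.0854, 0.0854])

```text
time: 0.9
tool_pos: [0.3761, 0.2491, 0.1448]
tcp_rot: [-2.188, -2.254, 0.001]
wrist_force: [1.4, -0.4, -0.9]
width: 0.997
```

```bash
cat > look.py <<'E'
import sys
from workcell import bot
from h import *
import pickle
def look(name):
    c=bot.get_calibration("wrist"); st=bot.read_state(); im=bot.read_camera("wrist")[:,:,::-1]
    cv2.imwrite(f"pics/{name}.png",im); pickle.dump((c,st),open(f"pics/{name}.pkl","wb"))
    plan(st,*st['tool_pos'],78)
if __name__=="__main__": look(sys.argv[1])
E
python3 look.py w1
```

```text
t=0.90 pos [0.3761 0.2491 0.1448] yaw 91.70 tilt 0.06 F [ 1.4 -0.4 -0.9] w 0.997 q6 0.50
 delta start-frame mm [0. 0. 0.]  in final-frame mm [0. 0. 0.]  rot deg [-0.06  0.02 13.7 ]
```

View pics/w1.png

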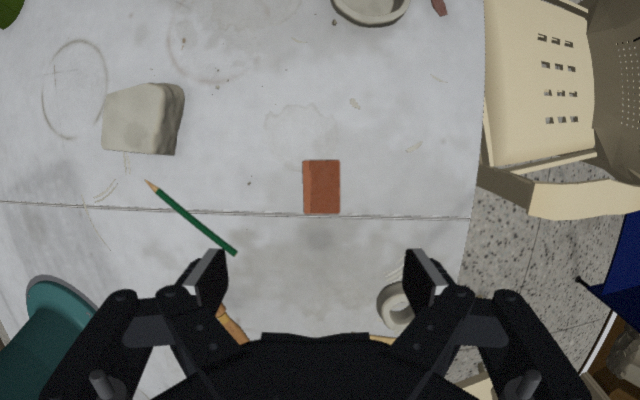

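The wrist view shows the red-brown tile at (321,187), with the open fingers at (210,270) and (420,270) and the ring at (395,300). I'll measure the tile here.

```bash
cat > meas.py <<'E'
import sys,pickle
from h import *
name,x0,y0,x1,y1,z,lo=sys.argv[1],*map(int,sys.argv[2:6]),float(sys.argv[6]),int(sys.argv[7])
c,st=pickle.load(open(f"pics/{name}.pkl","rb")); im=cv2.imread(f"pics/{name}.png"); S=4
crop=im[y0:y1,x0:x1]; big=cv2.resize(crop,None,fx=S,fy=S,interpolation=cv2.INTER_LINEAR)
cv2.imwrite(f"pics/{name}_crop.png",big)
hsv=cv2.cvtColor(big,cv2.COLOR_BGR2HSV)
b=blob(((hsv[...,1]>lo)*255).astype(np.uint8)); uv=(b+.5)/S-.5+[x0,y0]
for zz in (z,z/2,0.0): print(zz,*rect(onplane(c,uv,zz,True)))
E
python3 meas.py w1 290 145 355 225 0.008 110
```

```text
0.008 [380.79995728 254.12063599] 48.5030632019043 31.906002044677734 2.8965735435485858
0.004 [380.90667725 253.16676331] 49.21665573120117 32.375396728515625 2.8965952396392813
0.0 [381.01345825 252.21292114] 49.93022918701172 32.844871520996094 2.896497964859011
```

View pics/w1_crop.png

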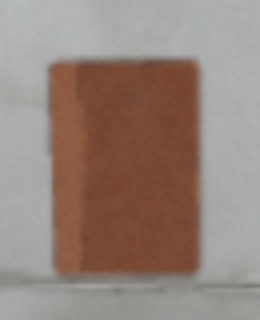

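```bash
python3 - <<'E'
from workcell import bot
from h import *
plan(bot.read_state(),.381,.2535,.05,92.9)
E
```

```text
t=0.95 pos [0.3758 0.2421 0.1422] yaw 91.24 tilt 0.51 F [-0.2 -5.8 -1.1] w 1.001 q6 0.50
 delta start-frame mm [12.   5.8 92.1]  in final-frame mm [11.1  5.7 92.2]  rot deg [-0.26  0.44 -1.67]
```

arm_command(slide=[[0.006, 0.003, 0.02], [0.006, 0.003, 0.025], [0, 0, 0.025], [0, 0, 0.02], [0, 0, 0], [0, 0, 0], [0, 0, 0], [0, 0, 0]], angular=[[-0.2, 0.4, -0.8], [0, 0, -0.8], [0, 0, 0], [0, 0, 0], [0, 0, 0], [0, 0, 0], [0, 0, 0], [0, 0, 0]], hand=[0.055, 0.055, 0.055, 0.055, 0.055, 0.055, 0.055, 0.055], squeeze=40)

```text
time: 1.75
tool_pos: [0.3824, 0.2504, 0.0501]
tcp_rot: [-2.173, -2.269, 0.002]
wrist_force: [0.3, -0.2, -0.3]
width: 0.641
```

```bash
python3 look.py w2;python3 -c "
from workcell import bot
from h import *
plan(bot.read_state(),.381,.2535,.009,92.9)"; python3 meas.py w2 270 130 370 270 0.008 110
```

```text
t=1.75 pos [0.3824 0.2504 0.0501] yaw 92.47 tilt 0.06 F [ 0.3 -0.2 -0.3] w 0.641 q6 0.48
 delta start-frame mm [0. 0. 0.]  in final-frame mm [0. 0. 0.]  rot deg [-0.04  0.04 14.47]
t=1.80 pos [0.3826 0.2506 0.0503] yaw 92.47 tilt 0.02 F [-0.2 -0.1 -0.7] w 0.641 q6 0.48
 delta start-frame mm [ 3.  -1.5 41.3]  in final-frame mm [ 3.  -1.5 41.3]  rot deg [-0.02  0.02 -0.43]
0.008 [380.92129517 254.25424194] 49.79861068725586 32.674949645996094 2.677061319351194
0.004 [380.96850586 252.76260376] 50.92277908325195 33.412574768066406 2.6770474910736115
0.0 [381.01571655 251.27095032] 52.04697036743164 34.150203704833984 2.6770355701446595
```

View pics/w2.png

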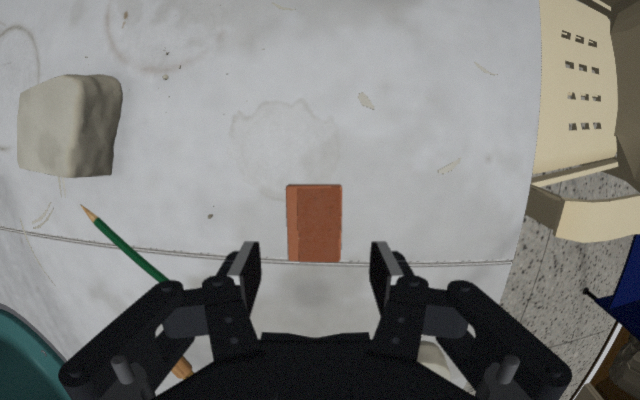

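The tile lies centred ahead of the jaws at (315,223), and its position agrees with the top view within 1 mm. Next I'll descend and grip.

arm_command(slide=[[0.003, -0.0015, 0.01], [0, 0, 0.012], [0, 0, 0.012], [0, 0, 0.007], [0, 0, 0], [0, 0, 0], [0, 0, 0], [0, 0, 0]], angular=[[0, 0, -0.4], [0, 0, 0], [0, 0, 0], [0, 0, 0], [0, 0, 0], [0, 0, 0], [0, 0, 0], [0, 0, 0]], hand=[0.055, 0.055, 0.055, 0.055, 0.055, 0.03, 0.03, 0.03], squeeze=40)

```text
time: 2.6
tool_pos: [0.3825, 0.255, 0.0079]
tcp_rot: [2.163, 2.277, 0.004]
wrist_force: [0.6, -0.1, -0.0]
width: 0.379
```

```bash
python3 look.py w3
```

```text
t=2.60 pos [0.3825 0.255  0.0079] yaw 92.93 tilt 0.16 F [ 0.6 -0.1 -0. ] w 0.379 q6 0.48
 delta start-frame mm [0. 0. 0.]  in final-frame mm [0. 0. 0.]  rot deg [ 0.14 -0.09 14.93]
```

View pics/w3.png

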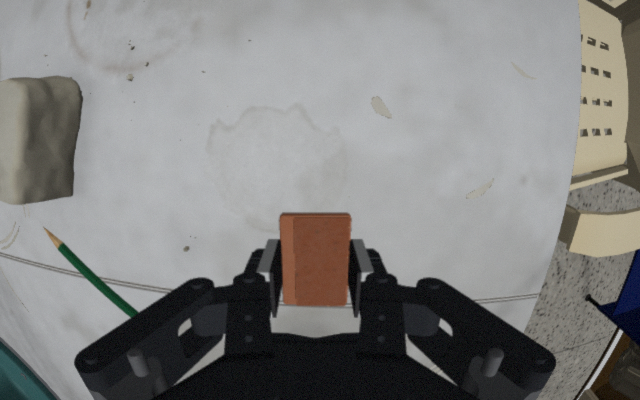

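The tile is between the pads at (315,260), upright in the picture. I'll close fully, lift and check.

arm_command(slide=[[0, 0, 0], [0, 0, 0], [0, 0, -0.01], [0, 0, -0.03], [0, 0, -0.03], [0, 0, -0.03], [0, 0, 0], [0, 0, 0]], angular=[[0, 0, 0], [0, 0, 0], [0, 0, 0], [0, 0, 0], [0, 0, 0], [0, 0, 0], [0, 0, 0], [0, 0, 0]], hand=[0.025, 0.025, 0.025, 0.025, 0.025, 0.025, 0.025, 0.025], squeeze=40)

```text
time: 3.45
tool_pos: [0.3814, 0.2542, 0.1136]
tcp_rot: [2.164, 2.277, 0.003]
wrist_force: [-0.9, 0.2, 0.1]
width: 0.381
```

```bash
python3 look.py w4; python3 meas.py w3 260 190 370 320 0.008 110;  python3 -c "
from workcell import bot
from h import *
# above loading point: holder origin est
o=np.array([.4453,.0391]);yh=np.radians(78);ey=np.array([np.cos(yh),np.sin(yh)])
p=o-0.075*ey;print(p)
rows(bot.read_state(),p[0],p[1],.13,78)"
```

```text
t=3.45 pos [0.3814 0.2542 0.1136] yaw 92.91 tilt 0.13 F [-0.9  0.2  0.1] w 0.381 q6 0.48
 delta start-frame mm [0. 0. 0.]  in final-frame mm [0. 0. 0.]  rot deg [ 0.11 -0.07 14.91]
0.008 [382.24676514 254.8024292 ] 50.67057800292969 35.58781433105469 2.2726409435272252
0.004 [382.37506104 252.73657227] 52.17111587524414 36.64170455932617 2.2725999355316193
0.0 [382.50341797 250.67068481] 53.671661376953125 37.695579528808594 2.2726905345916757
[ 0.42970662 -0.03426107]
t=3.50 pos [0.3819 0.2545 0.1138] yaw 92.91 tilt 0.18 F [0.1 0.5 0.1] w 0.381 q6 0.48
 delta start-frame mm [-290.8   33.1  -16.5]  in final-frame mm [-272.5  106.8  -16.2]  rot deg [ 0.15 -0.1  14.91]
   [-36.4   4.1  -2.1] [ 0.02 -0.01  1.86]
   [-36.2   5.3  -2.1] [ 0.02 -0.01  1.86]
   [-36.    6.5  -2.1] [ 0.02 -0.01  1.86]
   [-35.8   7.7  -2. ] [ 0.02 -0.01  1.86]
   [-35.5   8.8  -2. ] [ 0.02 -0.01  1.86]
   [-35.2  10.   -2. ] [ 0.02 -0.01  1.86]
   [-34.9  11.1  -2. ] [ 0.02 -0.01  1.86]
   [-34.5  12.2  -2. ] [ 0.02 -0.01  1.86]
```

View pics/w4.png

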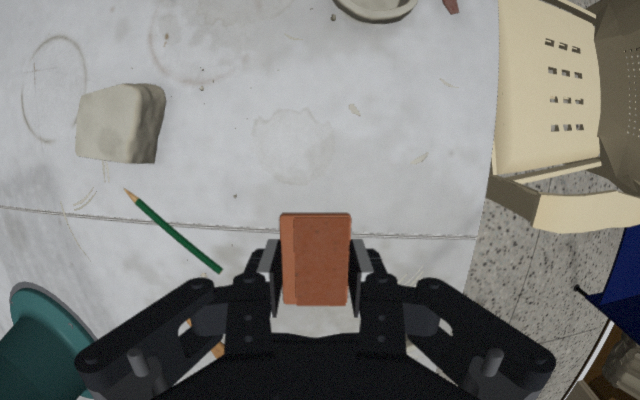

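The tile is held level in the jaws after the lift. Now I'll go to the holder's loading side.

arm_command(slide=[[-0.036, 0.004, -0.002], [-0.036, 0.005, -0.002], [-0.036, 0.006, -0.002], [-0.036, 0.008, -0.002], [-0.035, 0.009, -0.002], [-0.035, 0.01, -0.002], [-0.035, 0.011, -0.002], [-0.034, 0.012, -0.002]], angular=[[0, 0, 1.9], [0, 0, 1.9], [0, 0, 1.9], [0, 0, 1.9], [0, 0, 1.9], [0, 0, 1.9], [0, 0, 1.9], [0, 0, 1.9]], hand=[0.025, 0.025, 0.025, 0.025, 0.025, 0.025, 0.025, 0.025])

```text
time: 4.3
tool_pos: [0.422, -0.0396, 0.1207]
tcp_rot: [-2.44, -1.965, 0.014]
wrist_force: [0.2, 0.6, -0.3]
width: 0.38
```

```bash
python3 -c "
from workcell import bot
for i in range(3): bot.read_camera('top')"; python3 look.py w5
```

```text
t=4.45 pos [ 0.4225 -0.0399  0.1208] yaw 77.55 tilt 0.71 F [ 0.2  0.2 -0.2] w 0.382 q6 0.07
 delta start-frame mm [0. 0. 0.]  in final-frame mm [0. 0. 0.]  rot deg [-0.7   0.09 -0.45]
```

View pics/w5.png

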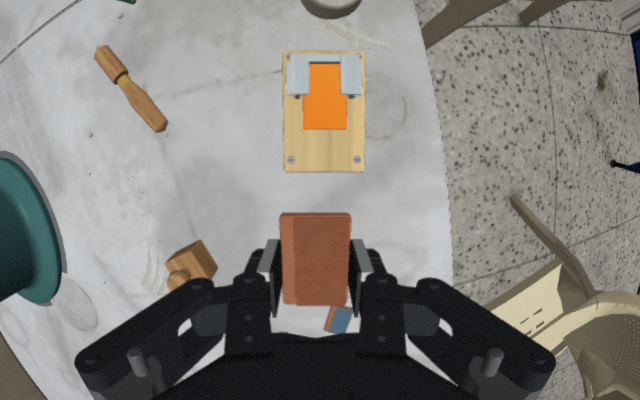

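The holder is clear in this view: base corners near (285,52), (365,52), (366,172) and (284,172), with the orange plate at (325,96) and the lips at (298,75) and (350,75). I'll measure it.

```bash
cat > hold.py <<'E'
import sys,pickle
from h import *
name,x0,y0,x1,y1=sys.argv[1],*map(int,sys.argv[2:6])
c,st=pickle.load(open(f"pics/{name}.pkl","rb")); im=cv2.imread(f"pics/{name}.png"); S=4
big=cv2.resize(im[y0:y1,x0:x1],None,fx=S,fy=S,interpolation=cv2.INTER_LINEAR); cv2.imwrite(f"pics/{name}_crop.png",big)
hsv=cv2.cvtColor(big,cv2.COLOR_BGR2HSV);H,Sa,V=[hsv[...,i].astype(int) for i in range(3)]
f=lambda b:(b+.5)/S-.5+[x0,y0]
ply=((Sa>70)&(H>10)&(H<32)).astype(np.uint8)*255
ora=((Sa>200)&(H<16)).astype(np.uint8)*255
blob_=blob(ply|ora); P=onplane(c,f(blob_),.006,True); print("base",*rect(P))
O=onplane(c,f(blob(ora)),.040,True); r=rect(O); print("orange",*r)
b,L,W,a=rect(P); yw=np.radians(a); ey=np.array([-np.sin(yw),np.cos(yw)]); ex=np.array([np.cos(yw),np.sin(yw)])
o=b+9*ey; print("origin from base",o,"yaw",a)
q=(O[:,:2]*1000-o); print("orange extents hx",np.percentile(q@ex,[1,99]),"hy",np.percentile(q@ey,[1,99]))
m=(q@ey)<-5; print(" open part hx",np.percentile((q@ex)[m],[2,98]))
print("tcp in holder mm",ex@(st['tool_pos'][:2]*1000-o),ey@(st['tool_pos'][:2]*1000-o))
E
python3 hold.py w5 270 40 380 185; python3 meas.py w5 260 190 370 312 0.1208 110
```

```text
base [442.93347168  29.74506378] 98.42849731445312 65.28887176513672 -12.062202453613283
orange [445.15267944  39.76491547] 45.08087158203125 28.531539916992188 -12.347763061523434
origin from base [444.81423302  38.54635555] yaw -12.062202453613283
orange extents hx [-14.26134392  14.21283524] hy [-21.24610213  23.80207301]
 open part hx [-14.26362468  14.21349451]
tcp in holder mm -5.468916901907849 -81.3650321973129
0.1208 [421.43588257 -41.98413086] 55.067813873291016 34.30601501464844 -13.501075744628906
0.0604 [413.83181763 -73.39324951] 79.7104263305664 49.65778732299805 -13.501106262207024
0.0 [ 406.22766113 -104.80236816] 104.35304260253906 65.00959014892578 -13.501121520996096
```

View pics/w5_crop.png

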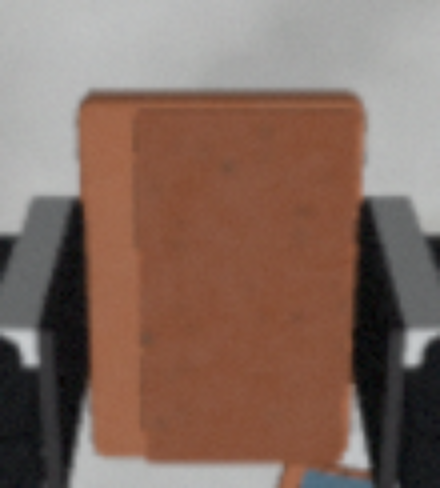

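```bash
cat > hp.py <<'E'
import sys
from workcell import bot
from h import *
O=np.array([.4449,.0387]); YAW=-12.1
def tgt(hx,hy,z):
    yw=np.radians(YAW); ey=np.array([-np.sin(yw),np.cos(yw)]); ex=np.array([np.cos(yw),np.sin(yw)])
    st=bot.read_state(); d=st['tool_pos'][:2]-O
    print("holder-frame TCP mm",np.round([d@ex*1000,d@ey*1000,st['tool_pos'][2]*1000],1))
    p=O+ex*hx/1000+ey*hy/1000
    plan(st,p[0],p[1],z/1000,90+YAW)
if __name__=="__main__": tgt(*map(float,sys.argv[1:4]))
E
python3 hp.py 0 -28 60
```

```text
holder-frame TCP mm [ -6.  -80.5 120.7]
t=4.50 pos [ 0.4222 -0.0387  0.1207] yaw 77.65 tilt 0.73 F [-0.6 -1.3 -0.5] w 0.382 q6 0.07
 delta start-frame mm [52.6  6.5 60.6]  in final-frame mm [52.5  6.  60.7]  rot deg [-0.73  0.06 -0.25]
```

arm_command(slide=[[0.015, 0.006, 0.012], [0.015, 0, 0.015], [0.012, 0, 0.015], [0.01, 0, 0.012], [0, 0, 0.006], [0, 0, 0], [0, 0, 0], [0, 0, 0]], angular=[[-0.7, 0, -0.2], [0, 0, 0], [0, 0, 0], [0, 0, 0], [0, 0, 0], [0, 0, 0], [0, 0, 0], [0, 0, 0]], hand=[0.025, 0.025, 0.025, 0.025, 0.025, 0.025, 0.025, 0.025], squeeze=70)

```text
time: 5.3
tool_pos: [0.4351, 0.0185, 0.0553]
tcp_rot: [-2.431, -1.982, 0.009]
wrist_force: [-0.7, -0.5, -0.5]
width: 0.371
```

```bash
python3 look.py w6; python3 hp.py 0 -28 39
```

```text
t=5.30 pos [0.4351 0.0185 0.0553] yaw 78.38 tilt 0.42 F [-0.7 -0.5 -0.5] w 0.371 q6 0.19
 delta start-frame mm [0. 0. 0.]  in final-frame mm [0. 0. 0.]  rot deg [-0.41  0.07  0.38]
holder-frame TCP mm [ -5.1 -21.8  55.5]
t=5.35 pos [0.4353 0.0184 0.0555] yaw 78.36 tilt 0.39 F [0.2 0.4 0.7] w 0.368 q6 0.19
 delta start-frame mm [-6.2  5.2 16.4]  in final-frame mm [-6.2  5.1 16.5]  rot deg [-0.39  0.06  0.46]
```

View pics/w6.png

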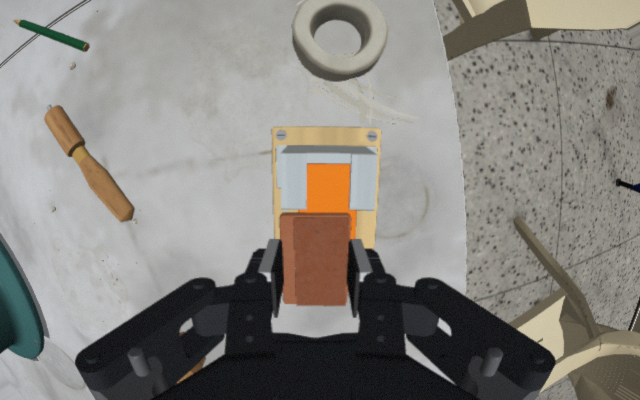

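The tile is above the entry and 5 mm left of centre: tile at (316,260), plate at (328,190). I'll correct that before pressing.

arm_command(slide=[[-0.003, 0.003, 0], [-0.003, 0.003, 0], [0, 0, 0], [0, 0, 0], [0, 0, 0], [0, 0, 0], [0, 0, 0], [0, 0, 0]], angular=[[-0.3, 0, 0.4], [0, 0, 0], [0, 0, 0], [0, 0, 0], [0, 0, 0], [0, 0, 0], [0, 0, 0], [0, 0, 0]], hand=[0.025, 0.025, 0.025, 0.025, 0.025, 0.025, 0.025, 0.025])

```text
time: 6.15
tool_pos: [0.4421, 0.0092, 0.0574]
tcp_rot: [2.443, 1.971, 0.002]
wrist_force: [0.2, -0.9, -0.6]
width: 0.37
```

```bash
python3 look.py w7; python3 hp.py 0 -28 39
```

```text
t=6.15 pos [0.4421 0.0092 0.0574] yaw 77.78 tilt 0.18 F [ 0.2 -0.9 -0.6] w 0.370 q6 0.18
 delta start-frame mm [0. 0. 0.]  in final-frame mm [0. 0. 0.]  rot deg [ 0.17  0.03 -0.22]
holder-frame TCP mm [  3.4 -29.4  57.4]
t=6.20 pos [0.4421 0.0092 0.0574] yaw 77.78 tilt 0.18 F [-0.4  0.4 -0.6] w 0.368 q6 0.18
 delta start-frame mm [ 1.4 -3.5 18.4]  in final-frame mm [ 1.4 -3.4 18.4]  rot deg [ 0.17  0.03 -0.12]
```

View pics/w7.png

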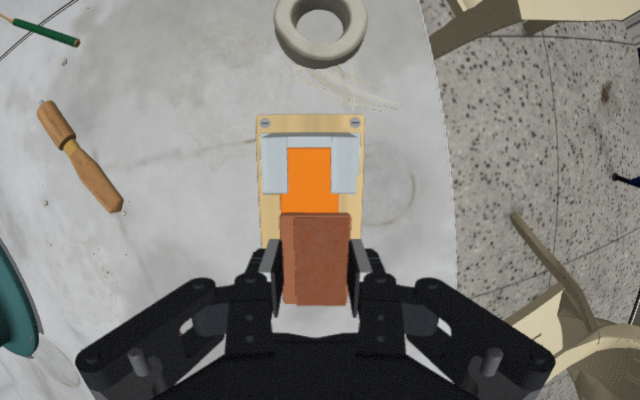

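arm_command(slide=[[0.001, -0.0027, 0.003], [0, 0, 0], [0, 0, 0], [0, 0, 0], [0, 0, 0], [0, 0, 0], [0, 0, 0], [0, 0, 0]], angular=[[0.2, 0, 0], [0, 0, 0], [0, 0, 0], [0, 0, 0], [0, 0, 0], [0, 0, 0], [0, 0, 0], [0, 0, 0]], hand=[0.025, 0.025, 0.025, 0.025, 0.025, 0.025, 0.025, 0.025])

```text
time: 7.0
tool_pos: [0.4392, 0.0112, 0.0539]
tcp_rot: [-2.444, -1.972, 0.002]
wrist_force: [0.4, 0.3, 0.1]
width: 0.37
```

```bash
python3 look.py w8; python3 hp.py 0 -28 39; python3 hold.py w8 245 105 375 211; python3 meas.py w8 270 190 362 312 0.054 110
```

```text
t=7.00 pos [0.4392 0.0112 0.0539] yaw 77.80 tilt 0.08 F [0.4 0.3 0.1] w 0.370 q6 0.18
 delta start-frame mm [0. 0. 0.]  in final-frame mm [0. 0. 0.]  rot deg [-0.07  0.04 -0.2 ]
holder-frame TCP mm [  0.2 -28.1  53.9]
t=7.05 pos [0.4392 0.0112 0.0539] yaw 77.80 tilt 0.08 F [-0.4 -0.4 -0.1] w 0.368 q6 0.18
 delta start-frame mm [ 0.1 -0.2 14.9]  in final-frame mm [ 0.1 -0.2 14.9]  rot deg [-0.07  0.04 -0.1 ]
base [447.31393433  50.31433487] 65.30691528320312 57.7245979309082 77.84178161621092
orange [446.65631104  47.2791214 ] 29.635883331298828 28.95513343811035 -12.158203124999998
origin from base [438.51580668  52.20984271] yaw 77.84178161621092
orange extents hx [-17.92255525  11.70812854] hy [-23.44137218   5.43470925]
 open part hx [-17.92104294  11.7040529 ]
tcp in holder mm -39.98461660771461 -9.323562800816026
0.054 [440.23291016  16.65866661] 61.706138610839844 35.17035675048828 -12.784278869628903
0.027 [437.59387207   4.08654404] 74.05144500732422 42.206722259521484 -12.784294128417962
0.0 [434.95477295  -8.48557663] 86.39676666259766 49.24314880371094 -12.784263610839844
```

View pics/w8.png

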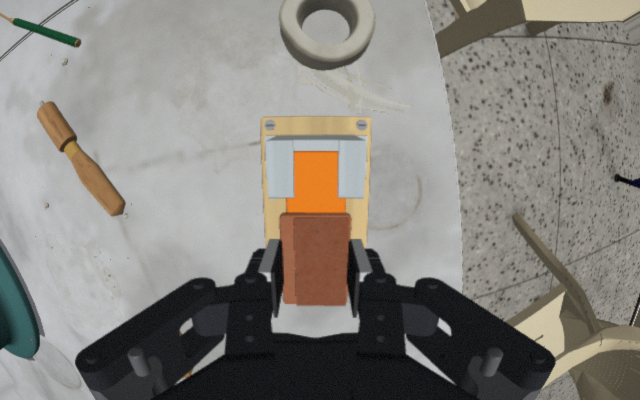

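The tile is centred on the plate (both at column 316). Now I'll press it down.

arm_command(slide=[[0, 0, 0.003], [0, 0, 0.003], [0, 0, 0.003], [0, 0, 0.003], [0, 0, 0.003], [0, 0, 0.001], [0, 0, 0], [0, 0, 0]], angular=[[0, 0, 0], [0, 0, 0], [0, 0, 0], [0, 0, 0], [0, 0, 0], [0, 0, 0], [0, 0, 0], [0, 0, 0]], hand=[0.025, 0.025, 0.025, 0.025, 0.025, 0.025, 0.025, 0.025])

```text
time: 7.85
tool_pos: [0.4398, 0.0111, 0.0374]
tcp_rot: [-2.445, -1.973, 0.001]
wrist_force: [-0.9, -0.3, 3.4]
width: 0.374
```

```bash
python3 look.py w9; python3 hp.py 0 -15 39;python3 meas.py w9 270 190 362 312 0.039 110
```

```text
t=7.85 pos [0.4398 0.0111 0.0374] yaw 77.81 tilt 0.05 F [-0.9 -0.3  3.4] w 0.374 q6 0.18
 delta start-frame mm [0. 0. 0.]  in final-frame mm [0. 0. 0.]  rot deg [-0.04  0.03 -0.19]
holder-frame TCP mm [  0.8 -28.1  37.4]
t=7.90 pos [0.4398 0.0111 0.0374] yaw 77.80 tilt 0.05 F [-0.7  0.9  4.2] w 0.371 q6 0.18
 delta start-frame mm [13.1 -0.8 -1.6]  in final-frame mm [13.1 -0.8 -1.6]  rot deg [-0.04  0.03 -0.1 ]
0.039 [440.6809082   17.31467819] 61.0072135925293 34.00889587402344 -12.36869049072266
0.0195 [438.74295044   8.23396301] 69.92362213134766 38.979393005371094 -12.36869049072266
0.0 [436.80505371  -0.84674835] 78.84004974365234 43.94989013671875 -12.36869049072266
```

View pics/w9.png

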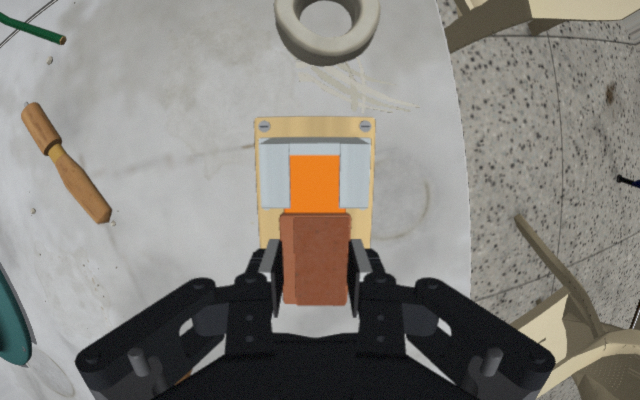

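The spring pushes back with about 4 N, the tile is unmoved in the jaws, and its top is at about 37.5 mm, below the lips at 42 mm. Now I'll slide it in.

arm_command(slide=[[0.002, -0.0007, 0], [0.002, 0, 0], [0.002, 0, 0], [0.002, 0, 0], [0.002, 0, 0], [0.001, 0, 0], [0, 0, 0], [0, 0, 0]], angular=[[0, 0, 0], [0, 0, 0], [0, 0, 0], [0, 0, 0], [0, 0, 0], [0, 0, 0], [0, 0, 0], [0, 0, 0]], hand=[0.025, 0.025, 0.025, 0.025, 0.025, 0.025, 0.025, 0.025])

```text
time: 8.7
tool_pos: [0.4431, 0.0223, 0.0383]
tcp_rot: [2.442, 1.972, 0.001]
wrist_force: [-0.3, -1.1, 2.5]
width: 0.368
```

```bash
python3 look.py w10; python3 hp.py 0 -14.5 39
```

```text
t=8.70 pos [0.4431 0.0223 0.0383] yaw 77.86 tilt 0.16 F [-0.3 -1.1  2.5] w 0.368 q6 0.21
 delta start-frame mm [0. 0. 0.]  in final-frame mm [0. 0. 0.]  rot deg [ 0.14  0.08 -0.14]
holder-frame TCP mm [  1.6 -16.4  38.3]
t=8.75 pos [0.4431 0.0223 0.0383] yaw 77.85 tilt 0.16 F [ 0.3 -1.5  4. ] w 0.369 q6 0.21
 delta start-frame mm [ 1.9 -1.6 -0.7]  in final-frame mm [ 1.9 -1.6 -0.7]  rot deg [ 0.15  0.07 -0.05]
```

View pics/w10.png

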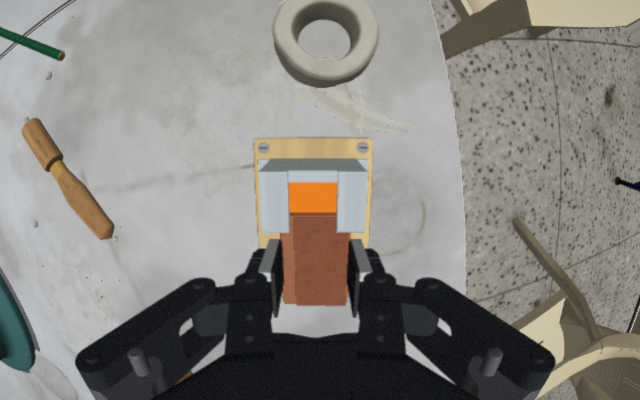

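The tile's front is now under both lips: its sides disappear beneath them around row 232. I'll go 3 mm further and bring it back to centre.

arm_command(slide=[[0.001, -0.001, 0], [0.0015, 0, 0], [0.001, 0, 0], [0, 0, 0], [0, 0, 0], [0, 0, 0], [0, 0, 0], [0, 0, 0]], angular=[[0, 0, 0], [0, 0, 0], [0, 0, 0], [0, 0, 0], [0, 0, 0], [0, 0, 0], [0, 0, 0], [0, 0, 0]], hand=[0.025, 0.025, 0.025, 0.025, 0.025, 0.025, 0.025, 0.025])

```text
time: 9.55
tool_pos: [0.4431, 0.0262, 0.0384]
tcp_rot: [2.442, 1.972, 0.002]
wrist_force: [-0.2, -1.9, 3.7]
width: 0.367
```

```bash
python3 hp.py 0 -14.5 39
```

```text
holder-frame TCP mm [  0.8 -12.6  38.4]
t=9.55 pos [0.4431 0.0262 0.0384] yaw 77.83 tilt 0.19 F [-0.2 -1.9  3.7] w 0.367 q6 0.22
 delta start-frame mm [-1.9 -0.8 -0.6]  in final-frame mm [-1.9 -0.8 -0.6]  rot deg [ 0.18  0.06 -0.07]
```

arm_command(slide=[[0, 0, 0], [0, 0, 0], [0, 0, 0], [0, 0, 0], [0, 0, -0.005], [-0.005, 0, -0.02], [-0.015, 0, -0.02], [0, 0, 0]], angular=[[0, 0, 0], [0, 0, 0], [0, 0, 0], [0, 0, 0], [0, 0, 0], [0, 0, 0], [0, 0, 0], [0, 0, 0]], hand=[0.04, 0.05, 0.055, 0.055, 0.055, 0.055, 0.055, 0.055])

```text
time: 10.35
tool_pos: [0.4356, 0.0073, 0.0827]
tcp_rot: [-2.442, -1.972, 0.005]
wrist_force: [0.5, 0.4, 1.2]
width: 0.639
```

```bash
python3 look.py w11; python3 hp.py 0 -65 46
```

```text
t=10.35 pos [0.4356 0.0073 0.0827] yaw 77.85 tilt 0.22 F [0.5 0.4 1.2] w 0.639 q6 0.17
 delta start-frame mm [0. 0. 0.]  in final-frame mm [0. 0. 0.]  rot deg [-0.21  0.06 -0.15]
holder-frame TCP mm [ -3.2 -32.3  81.6]
t=10.40 pos [0.435  0.0078 0.0816] yaw 77.83 tilt 0.29 F [ 0.2 -0.2 -0.5] w 0.643 q6 0.17
 delta start-frame mm [-32.7   3.4  35.6]  in final-frame mm [-32.7   3.2  35.6]  rot deg [-0.29  0.05 -0.07]
```

View pics/w11.png

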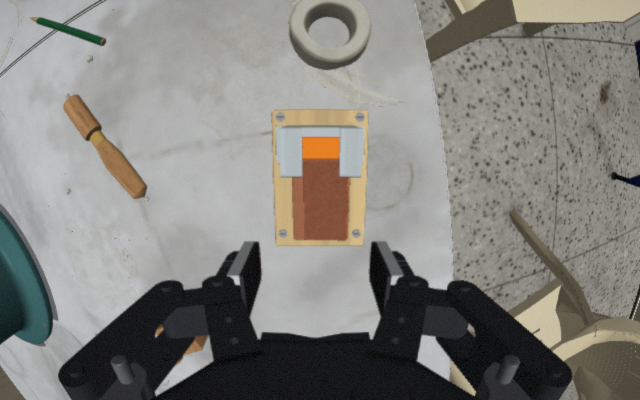

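The red tile stays flat under the lips, with its front edge at row 158 and its rear at row 240. Next I'll back off, shut the fingers and push it home from behind.

arm_command(slide=[[-0.012, 0.003, 0], [-0.012, 0, 0], [-0.008, 0, 0], [0, 0, 0.008], [0, 0, 0.012], [0, 0, 0.008], [0, 0, 0.005], [0, 0, 0]], angular=[[-0.2, 0, 0], [0, 0, 0], [0, 0, 0], [0, 0, 0], [0, 0, 0], [0, 0, 0], [0, 0, 0], [0, 0, 0]], hand=[0.03, 0, 0, 0, 0, 0, 0, 0], squeeze=40)

```text
time: 11.2
tool_pos: [0.427, -0.0257, 0.0412]
tcp_rot: [-2.44, -1.968, 0.01]
wrist_force: [-0.4, -0.5, -1.0]
width: 0.001
```

```bash
python3 look.py w12; python3 hp.py 0 -36 44.5
```

```text
t=11.20 pos [ 0.427  -0.0257  0.0412] yaw 77.79 tilt 0.54 F [-0.4 -0.5 -1. ] w 0.001 q6 0.09
 delta start-frame mm [0. 0. 0.]  in final-frame mm [0. 0. 0.]  rot deg [-0.53  0.05 -0.21]
holder-frame TCP mm [ -3.8 -66.7  41.5]
t=11.25 pos [ 0.4272 -0.0258  0.0415] yaw 77.79 tilt 0.51 F [ 0.4 -0.1  0.6] w 0.000 q6 0.09
 delta start-frame mm [30.7  3.7 -3. ]  in final-frame mm [30.7  3.8 -3. ]  rot deg [-0.51  0.05 -0.11]
```

View pics/w12.png

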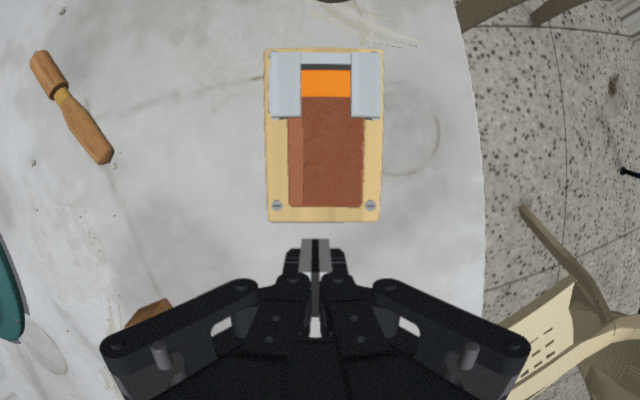

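The shut fingers are at (315,262), behind the tile's rear edge (row 207) and 4 mm left of centre. I'll raise 3 mm, centre and approach.

arm_command(slide=[[0, 0.003, -0.003], [0.004, 0, 0], [0.005, 0, 0], [0.003, 0, 0], [0, 0, 0], [0, 0, 0], [0, 0, 0], [0, 0, 0]], angular=[[-0.4, 0, 0], [0, 0, 0], [0, 0, 0], [0, 0, 0], [0, 0, 0], [0, 0, 0], [0, 0, 0], [0, 0, 0]], hand=[0, 0, 0, 0, 0, 0, 0, 0])

```text
time: 12.05
tool_pos: [0.4352, -0.013, 0.0465]
tcp_rot: [2.442, 1.973, 0.002]
wrist_force: [-0.0, 0.0, 0.3]
width: 0.001
```

```bash
python3 hp.py 0 -36 44.5
```

```text
holder-frame TCP mm [  1.3 -52.6  46.5]
t=12.05 pos [ 0.4352 -0.013   0.0465] yaw 77.88 tilt 0.15 F [-0.   0.   0.3] w 0.001 q6 0.13
 delta start-frame mm [16.6 -1.3  2. ]  in final-frame mm [16.6 -1.3  2. ]  rot deg [ 0.15  0.02 -0.02]
```

arm_command(slide=[[0.001, -0.001, 0.002], [0.002, 0, 0], [0.003, 0, 0], [0.003, 0, 0], [0.002, 0, 0], [0.001, 0, 0], [0, 0, 0], [0, 0, 0]], angular=[[0, 0, 0], [0, 0, 0], [0, 0, 0], [0, 0, 0], [0, 0, 0], [0, 0, 0], [0, 0, 0], [0, 0, 0]], hand=[0, 0, 0, 0, 0, 0, 0, 0])

```text
time: 12.85
tool_pos: [0.4363, -0.0013, 0.0442]
tcp_rot: [2.44, 1.973, -0.001]
wrist_force: [0.2, -2.4, 0.1]
width: 0.0
```

```bash
python3 look.py w13; python3 hp.py 0 -36 44.5
```

```text
t=12.85 pos [ 0.4363 -0.0013  0.0442] yaw 77.93 tilt 0.20 F [ 0.2 -2.4  0.1] w 0.000 q6 0.16
 delta start-frame mm [0. 0. 0.]  in final-frame mm [0. 0. 0.]  rot deg [ 0.11  0.16 -0.07]
holder-frame TCP mm [  0.  -41.   44.2]
t=12.90 pos [ 0.4363 -0.0014  0.0442] yaw 77.92 tilt 0.20 F [-1.  -1.8  0.5] w 0.002 q6 0.16
 delta start-frame mm [ 5.  -0.  -0.3]  in final-frame mm [ 5.  -0.  -0.3]  rot deg [0.12 0.16 0.02]
```

View pics/w13.png

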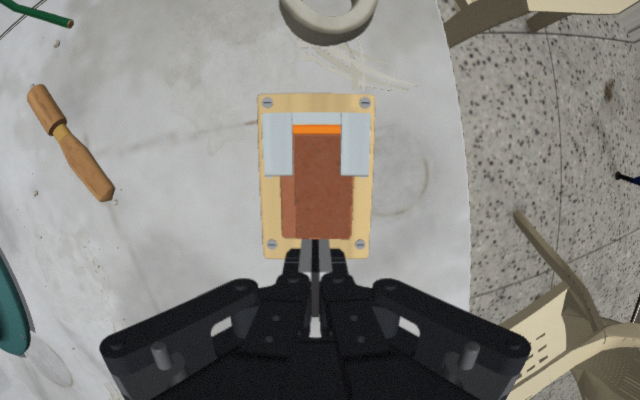

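The tile is moving in with about 2 N of drag, and 10 rows of orange (124–134) are still showing. I'll push on slowly.

arm_command(slide=[[0.001, 0, 0], [0.001, 0, 0], [0.001, 0, 0], [0.001, 0, 0], [0.001, 0, 0], [0.0005, 0, 0], [0, 0, 0], [0, 0, 0]], angular=[[0, 0, 0], [0, 0, 0], [0, 0, 0], [0, 0, 0], [0, 0, 0], [0, 0, 0], [0, 0, 0], [0, 0, 0]], hand=[0, 0, 0, 0, 0, 0, 0, 0])

```text
time: 13.7
tool_pos: [0.4374, 0.0034, 0.0442]
tcp_rot: [2.438, 1.973, -0.004]
wrist_force: [-0.7, -3.6, 1.6]
width: 0.0
```

```bash
python3 look.py w14; python3 hp.py 0 -36 44.5
```

```text
t=13.70 pos [0.4374 0.0034 0.0442] yaw 77.96 tilt 0.30 F [-0.7 -3.6  1.6] w 0.000 q6 0.17
 delta start-frame mm [0. 0. 0.]  in final-frame mm [0. 0. 0.]  rot deg [ 0.11  0.28 -0.04]
holder-frame TCP mm [  0.  -36.1  44.2]
t=13.75 pos [0.4374 0.0034 0.0442] yaw 77.96 tilt 0.30 F [-1.1 -2.5  0.6] w -0.000 q6 0.17
 delta start-frame mm [ 0.1 -0.  -0.3]  in final-frame mm [ 0.1 -0.  -0.3]  rot deg [0.11 0.28 0.06]
```

View pics/w14.png

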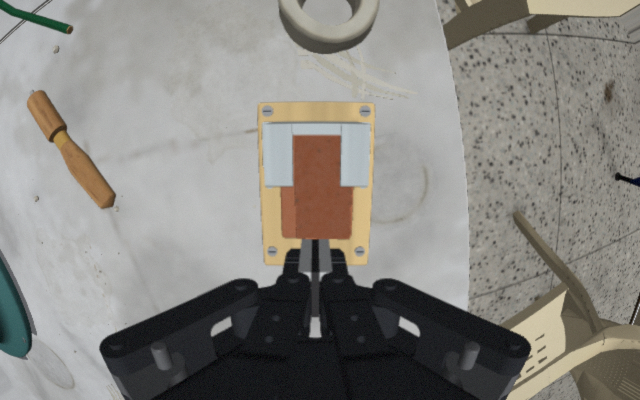

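arm_command(slide=[[0.0008, 0, 0], [0.0008, 0, 0], [0.0008, 0, 0], [0.0008, 0, 0], [0, 0, 0], [0, 0, 0], [0, 0, 0], [0, 0, 0]], angular=[[0, 0, 0], [0, 0, 0], [0, 0, 0], [0, 0, 0], [0, 0, 0], [0, 0, 0], [0, 0, 0], [0, 0, 0]], hand=[0, 0, 0, 0, 0, 0, 0, 0])

```text
time: 14.55
tool_pos: [0.4375, 0.0034, 0.0443]
tcp_rot: [2.432, 1.975, -0.012]
wrist_force: [-1.1, -3.4, 1.5]
width: 0.003
```

```bash
python3 look.py w15; python3 hp.py 0 -36 44.5
```

```text
t=14.55 pos [0.4375 0.0034 0.0443] yaw 78.15 tilt 0.67 F [-1.1 -3.4  1.5] w 0.003 q6 0.18
 delta start-frame mm [0. 0. 0.]  in final-frame mm [0. 0. 0.]  rot deg [0.1  0.67 0.15]
holder-frame TCP mm [  0.1 -36.1  44.3]
t=14.60 pos [0.4375 0.0034 0.0443] yaw 78.14 tilt 0.67 F [ 0.4 -3.1  1.7] w -0.000 q6 0.18
 delta start-frame mm [ 0.1 -0.1 -0.2]  in final-frame mm [ 0.1 -0.1 -0.2]  rot deg [0.1  0.66 0.24]
```

View pics/w15.png

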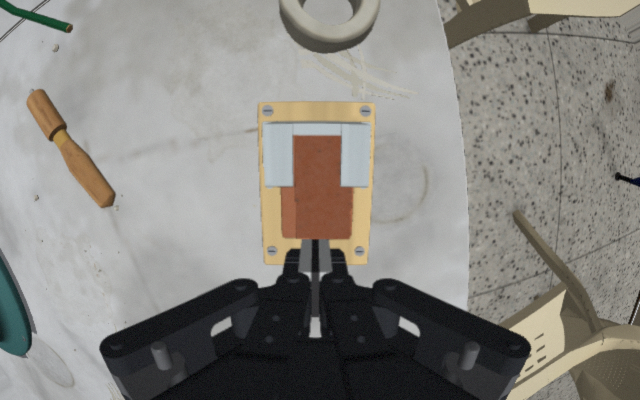

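The fingers stopped at holder y = -36.1 mm, where -36 was expected for a tile that is home, and no orange is left at the end wall. The red tile is home. I'll back off, rise and go for the large blue tile.

arm_command(slide=[[-0.008, 0, 0], [-0.015, 0, -0.01], [-0.02, 0, -0.03], [-0.03, 0, -0.03], [-0.04, 0, -0.01], [-0.04, 0, 0], [-0.04, 0, 0], [-0.03, 0, 0]], angular=[[0.1, 0.6, 0.2], [0, 0, 0], [0, 0, 0], [0, 0, 0.5], [0, 0, 1], [0, 0, 1], [0, 0, 1], [0, 0, 1]], hand=[0, 0, 0, 0.055, 0.055, 0.055, 0.055, 0.055])

```text
time: 15.4
tool_pos: [0.3881, -0.2135, 0.1272]
tcp_rot: [-2.515, -1.882, -0.017]
wrist_force: [0.8, 0.1, 0.7]
width: 0.64
```

```bash
python3 look.py w16; python3 -c "
from workcell import bot
from h import *
plan(bot.read_state(),.395,-.275,.11,73.2)"
```

```text
t=15.40 pos [ 0.3881 -0.2135  0.1272] yaw 73.61 tilt 0.61 F [0.8 0.1 0.7] w 0.640 q6 -0.29
 delta start-frame mm [0. 0. 0.]  in final-frame mm [0. 0. 0.]  rot deg [ 0.35 -0.5  -4.39]
t=15.45 pos [ 0.3877 -0.2168  0.1274] yaw 73.52 tilt 0.50 F [-0.2 -3.1  0.5] w 0.645 q6 -0.29
 delta start-frame mm [-53.8  23.4  17.2]  in final-frame mm [-53.6  23.8  17.4]  rot deg [ 0.36 -0.34  0.32]
```

View pics/w16.png

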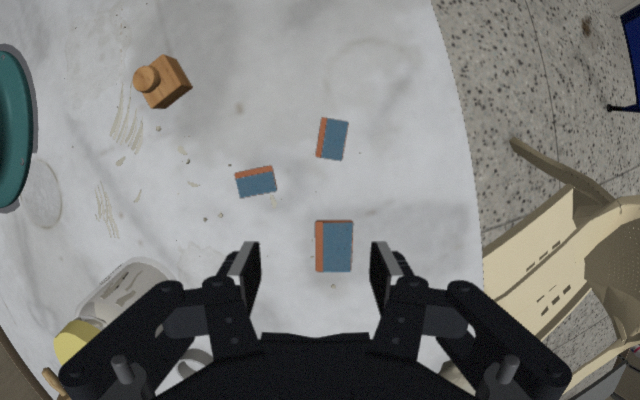

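The large blue tile is at (334,246), clearly bigger than the small ones at (332,139) and (256,182). I'll measure it.

```bash
python3 look.py w17; python3 meas.py w17 300 205 368 290 0.008 60; python3 -c "
from workcell import bot
from h import *
plan(bot.read_state(),.395,-.263,.05,73.2)"
```

```text
t=15.45 pos [ 0.3877 -0.2168  0.1274] yaw 73.52 tilt 0.50 F [-0.2 -3.1  0.5] w 0.645 q6 -0.29
 delta start-frame mm [0. 0. 0.]  in final-frame mm [0. 0. 0.]  rot deg [ 0.38 -0.33 -4.48]
0.008 [ 394.64056396 -263.39190674] 47.89557647705078 25.04814910888672 -15.980346679687493
0.004 [ 394.4666748  -265.16625977] 48.64706802368164 25.44131851196289 -15.981239318847654
0.0 [ 394.29296875 -266.94070435] 49.39868927001953 25.83439826965332 -15.98126220703125
t=15.50 pos [ 0.388  -0.2146  0.1271] yaw 73.44 tilt 0.56 F [0.7 0.1 0.6] w 0.643 q6 -0.29
 delta start-frame mm [-45.1  20.1  76.8]  in final-frame mm [-44.3  20.7  77.1]  rot deg [ 0.31 -0.47  0.23]
```

View pics/w17_crop.png

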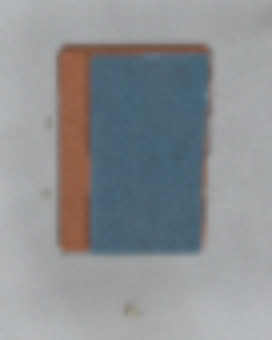

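```bash
sed -i 's/^b=blob(\(.*\)); uv=/m=cv2.morphologyEx(\1,cv2.MORPH_CLOSE,np.ones((13,13),np.uint8)); b=blob(m); uv=/' meas.py; grep -n morph meas.py; for n in w16 w17; do python3 meas.py $n 300 205 368 290 0.008 55; done
```

```text
8:m=cv2.morphologyEx(((hsv[...,1]>lo)*255).astype(np.uint8),cv2.MORPH_CLOSE,np.ones((13,13),np.uint8)); b=blob(m); uv=(b+.5)/S-.5+[x0,y0]
0.008 [ 391.64846802 -261.24047852] 51.08666229248047 33.4341926574707 -16.37187957763672
0.004 [ 391.42285156 -263.02642822] 51.88829803466797 33.95890426635742 -16.372016906738285
0.0 [ 391.19726562 -264.81231689] 52.68996047973633 34.48359680175781 -16.372238159179684
0.008 [ 391.30062866 -261.00808716] 50.9734992980957 32.7410774230957 -16.157104492187504
0.004 [ 391.07458496 -262.74514771] 51.77341842651367 33.2548828125 -16.157127380371097
0.0 [ 390.84851074 -264.48223877] 52.57331466674805 33.768699645996094 -16.157142639160156
```

```bash
python3 -c "
from workcell import bot
from h import *
plan(bot.read_state(),.3914,-.264,.055,73.7)"
```

```text
t=15.50 pos [ 0.388  -0.2146  0.1271] yaw 73.44 tilt 0.56 F [0.7 0.1 0.6] w 0.643 q6 -0.29
 delta start-frame mm [-47.   17.   71.8]  in final-frame mm [-46.5  17.2  72.1]  rot deg [ 0.31 -0.47 -0.27]
```

arm_command(slide=[[-0.014, 0.006, 0.015], [-0.014, 0.005, 0.02], [-0.013, 0.004, 0.02], [-0.003, 0, 0.012], [0, 0, 0], [0, 0, 0], [0, 0, 0], [0, 0, 0]], angular=[[0.3, -0.5, -0.3], [0, 0, 0], [0, 0, 0], [0, 0, 0], [0, 0, 0], [0, 0, 0], [0, 0, 0], [0, 0, 0]], hand=[0.055, 0.055, 0.055, 0.055, 0.055, 0.055, 0.055, 0.055])

```text
time: 16.3
tool_pos: [0.3941, -0.2566, 0.0594]
tcp_rot: [2.515, 1.883, 0.013]
wrist_force: [1.2, 0.4, -0.6]
width: 0.643
```

```bash
python3 look.py w18; python3 meas.py w18 265 150 366 290 0.008 55; python3 -c "
from workcell import bot
from h import *
plan(bot.read_state(),.3914,-.2618,.009,73.7)"
```

```text
t=16.30 pos [ 0.3941 -0.2566  0.0594] yaw 73.65 tilt 0.47 F [ 1.2  0.4 -0.6] w 0.643 q6 -0.36
 delta start-frame mm [0. 0. 0.]  in final-frame mm [0. 0. 0.]  rot deg [ 0.3  -0.36 -4.35]
0.008 [ 391.63919067 -261.52157593] 50.51903533935547 33.419578552246094 -16.307777404785153
0.004 [ 391.2010498  -263.04724121] 51.59994125366211 34.13467788696289 -16.30779266357421
0.0 [ 390.76306152 -264.57296753] 52.68084716796875 34.8497200012207 -16.307785034179688
t=16.35 pos [ 0.3942 -0.2567  0.0595] yaw 73.65 tilt 0.48 F [ 0.1 -0.6  0.3] w 0.643 q6 -0.36
 delta start-frame mm [-6.  -1.5 50.5]  in final-frame mm [-5.7 -1.3 50.5]  rot deg [ 0.3  -0.37 -0.05]
```

View pics/w18.png

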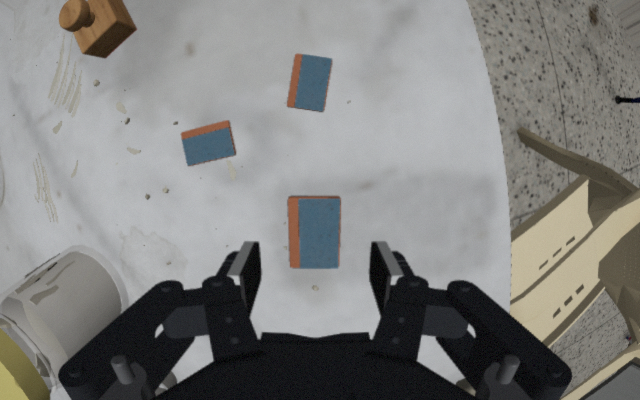

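The blue tile is at (315,232) between the jaws and measures 50.5 × 33.4 mm, which is the large one. I'll descend and grip.

arm_command(slide=[[-0.005, -0.0013, 0.01], [0, 0, 0.015], [0, 0, 0.013], [0, 0, 0.009], [0, 0, 0.001], [0, 0, 0], [0, 0, 0], [0, 0, 0]], angular=[[0.3, -0.4, 0], [0, 0, 0], [0, 0, 0], [0, 0, 0], [0, 0, 0], [0, 0, 0], [0, 0, 0], [0, 0, 0]], hand=[0.055, 0.055, 0.055, 0.055, 0.055, 0.055, 0.055, 0.055])

```text
time: 17.15
tool_pos: [0.3934, -0.2632, 0.0113]
tcp_rot: [2.509, 1.88, -0.001]
wrist_force: [0.6, 0.4, 0.5]
width: 0.643
```

```bash
python3 look.py w19; python3 meas.py w19 275 190 362 320 0.008 55; python3 -c "
from workcell import bot
from h import *
plan(bot.read_state(),.3915,-.2618,.009,73.7)"
```

```text
t=17.15 pos [ 0.3934 -0.2632  0.0113] yaw 73.70 tilt 0.39 F [0.6 0.4 0.5] w 0.643 q6 -0.35
 delta start-frame mm [0. 0. 0.]  in final-frame mm [0. 0. 0.]  rot deg [ 0.28  0.27 -4.3 ]
0.008 [ 391.70489502 -261.44277954] 51.26149368286133 33.3227424621582 -16.309989929199215
0.004 [ 391.12564087 -263.35534668] 52.74604797363281 34.28779983520508 -16.310020446777344
0.0 [ 390.5463562 -265.2678833] 54.23065185546875 35.25285339355469 -16.31006622314453
t=17.20 pos [ 0.3935 -0.2633  0.0115] yaw 73.70 tilt 0.41 F [ 0.9 -0.   0.6] w 0.644 q6 -0.35
 delta start-frame mm [ 0.9 -2.3  2.4]  in final-frame mm [ 0.9 -2.3  2.5]  rot deg [0.31 0.26 0.  ]
```

View pics/w19.png

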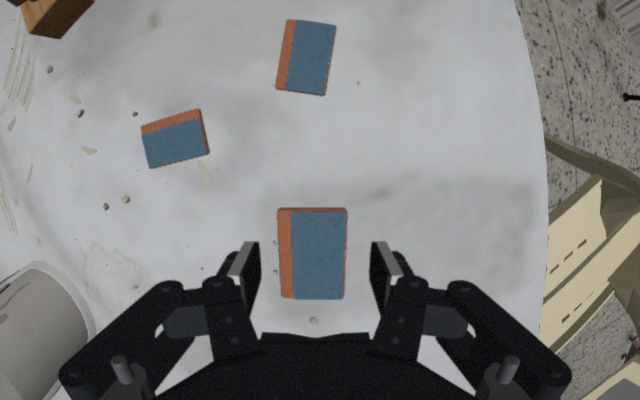

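arm_command(slide=[[0.001, -0.002, 0.002], [0, 0, 0], [0, 0, 0], [0, 0, 0], [0, 0, 0], [0, 0, 0], [0, 0, 0], [0, 0, 0]], angular=[[0.3, 0.2, 0], [0, 0, 0], [0, 0, 0], [0, 0, 0], [0, 0, 0], [0, 0, 0], [0, 0, 0], [0, 0, 0]], hand=[0.055, 0.055, 0.055, 0.025, 0.025, 0.025, 0.025, 0.025], squeeze=70)

```text
time: 18.0
tool_pos: [0.3928, -0.2625, 0.011]
tcp_rot: [2.512, 1.882, -0.0]
wrist_force: [-0.3, 0.2, -0.4]
width: 0.36
```

```bash
python3 look.py w20; python3 meas.py w20 260 190 370 320 0.009 55
```

```text
t=18.00 pos [ 0.3928 -0.2625  0.011 ] yaw 73.70 tilt 0.17 F [-0.3  0.2 -0.4] w 0.360 q6 -0.36
 delta start-frame mm [0. 0. 0.]  in final-frame mm [0. 0. 0.]  rot deg [ 0.13  0.11 -4.3 ]
0.009 [ 392.68240356 -261.59240723] 52.44692611694336 41.26337814331055 -18.88596343994141
0.0045 [ 392.06817627 -263.77801514] 54.1699104309082 42.61896896362305 -18.885910034179684
0.0 [ 391.45410156 -265.9637146 ] 55.892913818359375 43.97454071044922 -18.885910034179684
```

View pics/w20.png

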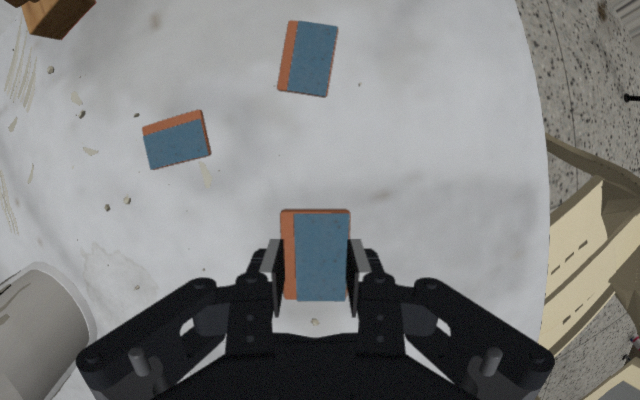

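The grip is 3 mm too high on the tile, with the TCP at z = 11 mm. I'll reopen, go lower and grip again.

arm_command(slide=[[0, 0, 0], [0, 0, 0], [0, 0, 0.002], [0, 0, 0.002], [0, 0, 0], [0, 0, 0], [0, 0, 0], [0, 0, 0]], angular=[[0, 0, 0], [0, 0, 0], [0, 0, 0], [0, 0, 0], [0, 0, 0], [0, 0, 0], [0, 0, 0], [0, 0, 0]], hand=[0.045, 0.045, 0.045, 0.045, 0.045, 0.045, 0.025, 0.025], squeeze=70)

```text
time: 18.85
tool_pos: [0.3935, -0.2631, 0.0081]
tcp_rot: [2.511, 1.882, -0.0]
wrist_force: [0.4, 0.4, -0.7]
width: 0.375
```

```bash
python3 look.py w21
```

```text
t=18.85 pos [ 0.3935 -0.2631  0.0081] yaw 73.72 tilt 0.21 F [ 0.4  0.4 -0.7] w 0.375 q6 -0.36
 delta start-frame mm [0. 0. 0.]  in final-frame mm [0. 0. 0.]  rot deg [ 0.16  0.13 -4.28]
```

Good: TCP at 8.1 mm. I'll finish closing and lift.

arm_command(slide=[[0, 0, 0], [0, 0, 0], [0, 0, -0.01], [0, 0, -0.03], [0, 0, -0.03], [0, 0, -0.03], [0, 0, 0], [0, 0, 0]], angular=[[0, 0, 0], [0, 0, 0], [0, 0, 0], [0, 0, 0], [0, 0, 0], [0, 0, 0], [0, 0, 0], [0, 0, 0]], hand=[0.025, 0.025, 0.025, 0.025, 0.025, 0.025, 0.025, 0.025], squeeze=70)

```text
time: 19.7
tool_pos: [0.3915, -0.2614, 0.112]
tcp_rot: [-2.513, -1.884, 0.002]
wrist_force: [0.3, -0.5, -0.9]
width: 0.366
```

```bash
python3 look.py w22; python3 hp.py 0 -45 110
```

```text
t=19.70 pos [ 0.3915 -0.2614  0.112 ] yaw 73.72 tilt 0.07 F [ 0.3 -0.5 -0.9] w 0.366 q6 -0.36
 delta start-frame mm [0. 0. 0.]  in final-frame mm [0. 0. 0.]  rot deg [-0.06  0.04 -4.28]
holder-frame TCP mm [  11.2 -304.9  112.1]
t=19.75 pos [ 0.392  -0.2618  0.1121] yaw 73.71 tilt 0.06 F [1.1 0.  0.6] w 0.368 q6 -0.36
 delta start-frame mm [258.4 -30.2   1.9]  in final-frame mm [259.9 -11.2   2.1]  rot deg [-0.01  0.06 -4.19]
```

View pics/w22.png

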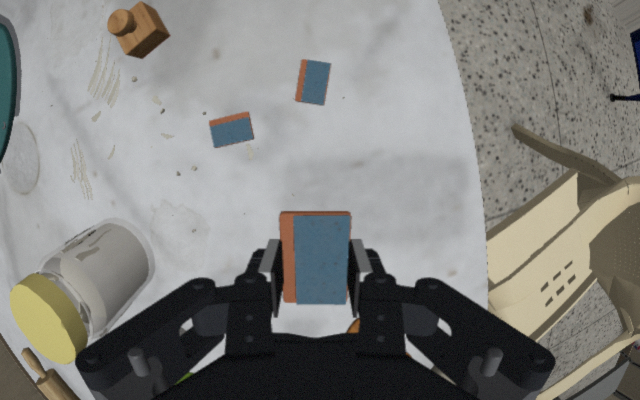

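arm_command(slide=[[0.025, -0.003, 0], [0.035, -0.0035, 0], [0.038, -0.0025, 0], [0.038, -0.0015, 0], [0.038, -0.001, 0], [0.035, 0, 0], [0.03, 0, 0], [0.01, 0, 0]], angular=[[0, 0, -0.7], [0, 0, -0.7], [0, 0, -0.7], [0, 0, -0.7], [0, 0, -0.7], [0, 0, -0.7], [0, 0, 0], [0, 0, 0]], hand=[0.025, 0.025, 0.025, 0.025, 0.025, 0.025, 0.025, 0.025])

```text
time: 20.55
tool_pos: [0.436, -0.0091, 0.1026]
tcp_rot: [-2.437, -1.964, 0.016]
wrist_force: [0.7, 0.3, 0.3]
width: 0.372
```

```bash
python3 look.py w23; python3 hp.py 0 -33 65
```

```text
t=20.55 pos [ 0.436  -0.0091  0.1026] yaw 77.72 tilt 0.89 F [0.7 0.3 0.3] w 0.372 q6 0.13
 delta start-frame mm [0. 0. 0.]  in final-frame mm [0. 0. 0.]  rot deg [-0.89  0.05 -0.28]
holder-frame TCP mm [  1.2 -48.4 102.4]
t=20.60 pos [ 0.4359 -0.0089  0.1024] yaw 77.72 tilt 0.92 F [-1.  -0.2 -0.8] w 0.375 q6 0.13
 delta start-frame mm [15.4 -0.6 37.4]  in final-frame mm [15.4 -1.2 37.4]  rot deg [-0.92  0.03 -0.18]
```

View pics/w23.png

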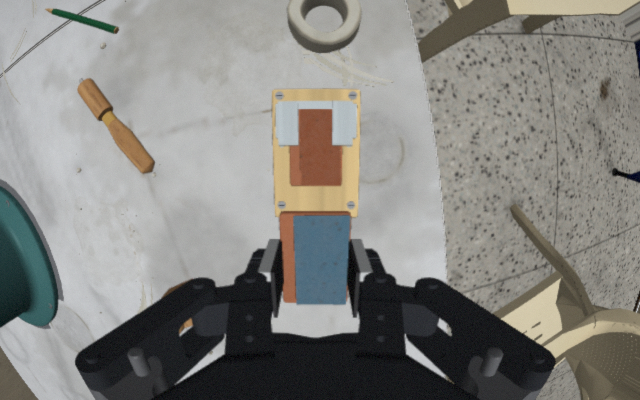

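The blue tile is level in the jaws, and the red tile shows home in the holder at (320,147). I'll move to above the entry.

arm_command(slide=[[0.006, -0.001, 0.012], [0.007, 0, 0.014], [0.004, 0, 0.012], [0, 0, 0], [0, 0, 0], [0, 0, 0], [0, 0, 0], [0, 0, 0]], angular=[[-0.9, 0, -0.2], [0, 0, 0], [0, 0, 0], [0, 0, 0], [0, 0, 0], [0, 0, 0], [0, 0, 0], [0, 0, 0]], hand=[0.025, 0.025, 0.025, 0.025, 0.025, 0.025, 0.025, 0.025])

```text
time: 21.4
tool_pos: [0.4366, 0.0042, 0.0612]
tcp_rot: [-2.443, -1.974, 0.009]
wrist_force: [0.2, -0.1, 0.7]
width: 0.372
```

```bash
python3 look.py w24; python3 hp.py 0 -29 60
```

```text
t=21.40 pos [0.4366 0.0042 0.0612] yaw 77.90 tilt 0.34 F [ 0.2 -0.1  0.7] w 0.372 q6 0.17
 delta start-frame mm [0. 0. 0.]  in final-frame mm [0. 0. 0.]  rot deg [-0.24  0.24 -0.1 ]
holder-frame TCP mm [ -0.7 -35.4  61.3]
t=21.45 pos [0.4368 0.0042 0.0613] yaw 77.90 tilt 0.33 F [-0.4 -0.7 -0.1] w 0.373 q6 0.17
 delta start-frame mm [6.4 0.7 1.2]  in final-frame mm [6.4 0.7 1.3]  rot deg [-0.22  0.24  0.  ]
```

View pics/w24.png

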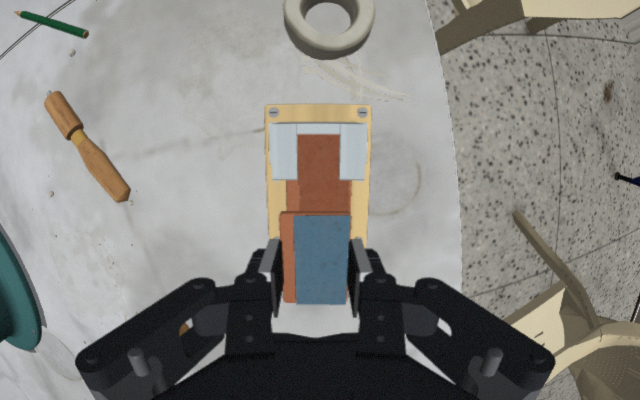

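arm_command(slide=[[0.003, 0.0005, 0.001], [0.0025, 0, 0], [0, 0, 0], [0, 0, 0], [0, 0, 0], [0, 0, 0], [0, 0, 0], [0, 0, 0]], angular=[[-0.2, 0.2, 0], [0, 0, 0], [0, 0, 0], [0, 0, 0], [0, 0, 0], [0, 0, 0], [0, 0, 0], [0, 0, 0]], hand=[0.025, 0.025, 0.025, 0.025, 0.025, 0.025, 0.025, 0.025])

```text
time: 22.25
tool_pos: [0.4393, 0.0101, 0.061]
tcp_rot: [2.442, 1.975, 0.002]
wrist_force: [0.2, 0.2, -1.0]
width: 0.367
```

```bash
python3 look.py w25; python3 hp.py 0 -29 38
```

```text
t=22.25 pos [0.4393 0.0101 0.061 ] yaw 77.93 tilt 0.10 F [ 0.2  0.2 -1. ] w 0.367 q6 0.18
 delta start-frame mm [0. 0. 0.]  in final-frame mm [0. 0. 0.]  rot deg [ 0.1   0.   -0.07]
holder-frame TCP mm [  0.5 -29.2  61.1]
t=22.30 pos [0.4393 0.0101 0.0611] yaw 77.92 tilt 0.11 F [-0.1  0.7 -0.9] w 0.369 q6 0.18
 delta start-frame mm [ 0.2 -0.6 23.1]  in final-frame mm [ 0.2 -0.5 23.1]  rot deg [0.11 0.   0.02]
```

View pics/w25.png

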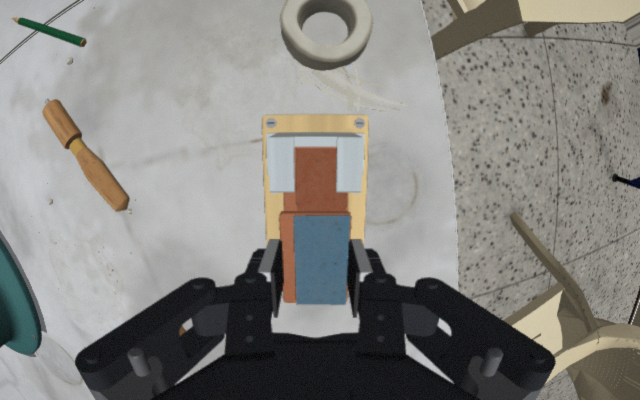

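The tiles are aligned. Now I'll press the blue tile down onto the red one.

arm_command(slide=[[0, -0.0003, 0.004], [0, 0, 0.004], [0, 0, 0.003], [0, 0, 0.003], [0, 0, 0.003], [0, 0, 0.003], [0, 0, 0.002], [0, 0, 0]], angular=[[0, 0, 0], [0, 0, 0], [0, 0, 0], [0, 0, 0], [0, 0, 0], [0, 0, 0], [0, 0, 0], [0, 0, 0]], hand=[0.025, 0.025, 0.025, 0.025, 0.025, 0.025, 0.025, 0.025])

```text
time: 23.1
tool_pos: [0.4394, 0.01, 0.0381]
tcp_rot: [2.442, 1.974, 0.002]
wrist_force: [-0.8, 0.3, 4.1]
width: 0.365
```

```bash
python3 look.py w26; python3 hp.py 0 -29 38
```

```text
t=23.10 pos [0.4394 0.01   0.0381] yaw 77.92 tilt 0.11 F [-0.8  0.3  4.1] w 0.365 q6 0.18
 delta start-frame mm [0. 0. 0.]  in final-frame mm [0. 0. 0.]  rot deg [ 0.11  0.01 -0.08]
holder-frame TCP mm [  0.7 -29.2  38.2]
t=23.15 pos [0.4394 0.01   0.0382] yaw 77.92 tilt 0.11 F [-1.5 -0.1  3.9] w 0.372 q6 0.18
 delta start-frame mm [ 0.2 -0.7  0.2]  in final-frame mm [ 0.2 -0.7  0.2]  rot deg [0.11 0.   0.02]
```

View pics/w26.png

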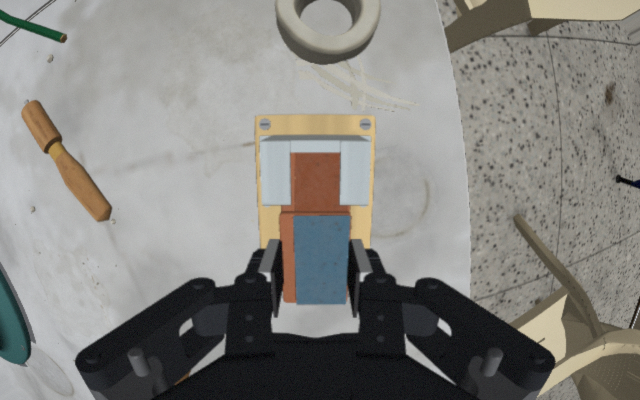

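The force is about 4 N, the blue tile hasn't shifted in the jaws, and its top is near 39 mm, under the 42 mm lips. I'll slide it in.

arm_command(slide=[[0.002, -0.001, 0], [0.002, 0, 0], [0.002, 0, 0], [0.002, 0, 0], [0.002, 0, 0], [0.001, 0, 0], [0, 0, 0], [0, 0, 0]], angular=[[0, 0, 0], [0, 0, 0], [0, 0, 0], [0, 0, 0], [0, 0, 0], [0, 0, 0], [0, 0, 0], [0, 0, 0]], hand=[0.025, 0.025, 0.025, 0.025, 0.025, 0.025, 0.025, 0.025])

```text
time: 23.95
tool_pos: [0.4425, 0.0214, 0.0391]
tcp_rot: [2.438, 1.974, 0.004]
wrist_force: [-0.8, -1.5, 4.1]
width: 0.372
```

```bash
python3 look.py w27; python3 hp.py 0 -14.5 38
```

```text
t=23.95 pos [0.4425 0.0214 0.0391] yaw 77.98 tilt 0.32 F [-0.8 -1.5  4.1] w 0.372 q6 0.21
 delta start-frame mm [0. 0. 0.]  in final-frame mm [0. 0. 0.]  rot deg [ 0.31  0.05 -0.02]
holder-frame TCP mm [  1.2 -17.5  39.1]
t=24.00 pos [0.4424 0.0213 0.0391] yaw 77.97 tilt 0.31 F [-0.7 -1.2  4.6] w 0.369 q6 0.21
 delta start-frame mm [ 3.  -1.2  1.1]  in final-frame mm [ 3.  -1.2  1.1]  rot deg [0.31 0.05 0.08]
```

View pics/w27.png

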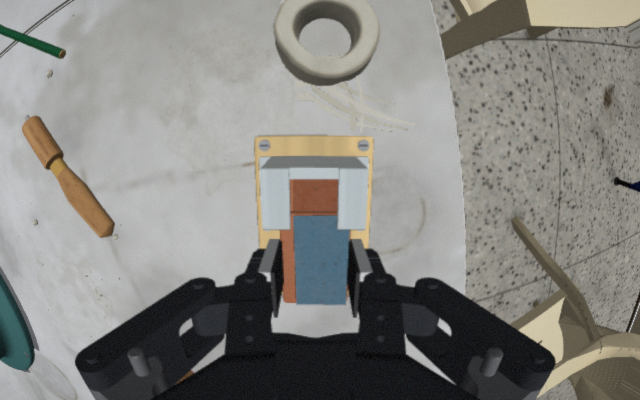

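The front of the blue tile is under both lips, around row 228. I'll go another 3 mm and re-centre.

arm_command(slide=[[0.0015, -0.001, 0], [0.0015, 0, 0], [0.001, 0, 0], [0, 0, 0], [0, 0, 0], [0, 0, 0], [0, 0, 0], [0, 0, 0]], angular=[[0.2, 0, 0], [0, 0, 0], [0, 0, 0], [0, 0, 0], [0, 0, 0], [0, 0, 0], [0, 0, 0], [0, 0, 0]], hand=[0.025, 0.025, 0.025, 0.025, 0.025, 0.025, 0.025, 0.025])

```text
time: 24.8
tool_pos: [0.4426, 0.0255, 0.0392]
tcp_rot: [2.44, 1.975, 0.001]
wrist_force: [1.0, -1.8, 3.6]
width: 0.37
```

```bash
python3 hp.py 0 -14 38
```

```text
holder-frame TCP mm [  0.5 -13.4  39.2]
t=24.80 pos [0.4426 0.0255 0.0392] yaw 77.96 tilt 0.15 F [ 1.  -1.8  3.6] w 0.370 q6 0.21
 delta start-frame mm [-0.6 -0.5  1.2]  in final-frame mm [-0.6 -0.5  1.2]  rot deg [0.13 0.06 0.06]
```

arm_command(slide=[[0, 0, 0], [0, 0, 0], [0, 0, 0], [0, 0, 0], [0, 0, -0.005], [-0.005, 0, -0.02], [-0.015, 0, -0.02], [0, 0, 0]], angular=[[0, 0, 0], [0, 0, 0], [0, 0, 0], [0, 0, 0], [0, 0, 0], [0, 0, 0], [0, 0, 0], [0, 0, 0]], hand=[0.04, 0.05, 0.055, 0.055, 0.055, 0.055, 0.055, 0.055])

```text
time: 25.6
tool_pos: [0.4352, 0.0068, 0.0833]
tcp_rot: [-2.44, -1.974, 0.005]
wrist_force: [0.2, 0.8, 0.3]
width: 0.645
```

```bash
python3 look.py w28; python3 hp.py 0 -65 46
```

```text
t=25.60 pos [0.4352 0.0068 0.0833] yaw 77.96 tilt 0.27 F [0.2 0.8 0.3] w 0.645 q6 0.17
 delta start-frame mm [0. 0. 0.]  in final-frame mm [0. 0. 0.]  rot deg [-0.26  0.03 -0.04]
holder-frame TCP mm [ -3.5 -32.8  82.2]
t=25.65 pos [0.4346 0.0073 0.0822] yaw 77.94 tilt 0.35 F [ 0.3 -0.2 -0.4] w 0.646 q6 0.17
 delta start-frame mm [-32.2   3.7  36.2]  in final-frame mm [-32.2   3.5  36.2]  rot deg [-0.34  0.01  0.04]
```

View pics/w28.png

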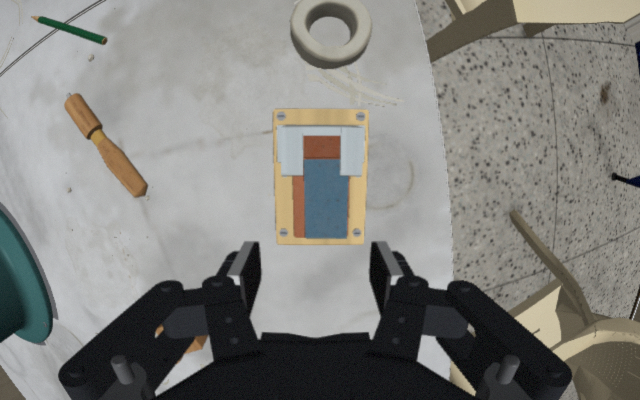

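The blue tile stays flat under the lips, with its front at row 158 and the red below still home at row 136. I'll repeat the pushing sequence.

arm_command(slide=[[-0.012, 0.004, 0], [-0.012, 0.003, 0], [-0.008, 0, 0], [0, 0, 0.008], [0, 0, 0.01], [0, 0, 0.008], [0, 0, 0.005], [0, 0, 0]], angular=[[-0.3, 0, 0], [0, 0, 0], [0, 0, 0], [0, 0, 0], [0, 0, 0], [0, 0, 0], [0, 0, 0], [0, 0, 0]], hand=[0.03, 0, 0, 0, 0, 0, 0, 0], squeeze=40)

```text
time: 26.45
tool_pos: [0.4311, -0.0272, 0.044]
tcp_rot: [-2.439, -1.971, 0.008]
wrist_force: [-0.5, 0.5, -0.2]
width: -0.0
```

```bash
python3 hp.py 0 -53 45
```

```text
holder-frame TCP mm [  0.3 -67.3  44. ]
t=26.45 pos [ 0.4311 -0.0272  0.044 ] yaw 77.90 tilt 0.47 F [-0.5  0.5 -0.2] w -0.000 q6 0.09
 delta start-frame mm [14.3 -0.3 -1. ]  in final-frame mm [14.3 -0.3 -1. ]  rot deg [-0.46  0.02 -0.  ]
```

arm_command(slide=[[0.003, 0, -0.001], [0.004, 0, 0], [0.004, 0, 0], [0.002, 0, 0], [0, 0, 0], [0, 0, 0], [0, 0, 0], [0, 0, 0]], angular=[[-0.4, 0, 0], [0, 0, 0], [0, 0, 0], [0, 0, 0], [0, 0, 0], [0, 0, 0], [0, 0, 0], [0, 0, 0]], hand=[0, 0, 0, 0, 0, 0, 0, 0])

```text
time: 27.25
tool_pos: [0.4353, -0.0124, 0.0461]
tcp_rot: [2.44, 1.976, 0.002]
wrist_force: [0.2, -0.3, 1.5]
width: 0.001
```

```bash
python3 hp.py 0 -36 45
```

```text
holder-frame TCP mm [  1.3 -52.   46.1]
t=27.25 pos [ 0.4353 -0.0124  0.0461] yaw 78.01 tilt 0.10 F [ 0.2 -0.3  1.5] w 0.001 q6 0.12
 delta start-frame mm [16.  -1.3  1.1]  in final-frame mm [16.  -1.3  1.1]  rot deg [ 0.1  -0.01  0.11]
```

arm_command(slide=[[0.001, -0.001, 0.0015], [0.002, 0, 0], [0.003, 0, 0], [0.003, 0, 0], [0.002, 0, 0], [0.001, 0, 0], [0, 0, 0], [0, 0, 0]], angular=[[0, 0, 0], [0, 0, 0], [0, 0, 0], [0, 0, 0], [0, 0, 0], [0, 0, 0], [0, 0, 0], [0, 0, 0]], hand=[0, 0, 0, 0, 0, 0, 0, 0])

```text
time: 28.05
tool_pos: [0.4363, -0.0017, 0.0444]
tcp_rot: [2.437, 1.977, -0.004]
wrist_force: [-1.0, -4.7, 0.6]
width: 0.001
```

```bash
python3 look.py w29; python3 hp.py 0 -36 45
```

```text
t=28.05 pos [ 0.4363 -0.0017  0.0444] yaw 78.09 tilt 0.24 F [-1.  -4.7  0.6] w 0.001 q6 0.15
 delta start-frame mm [0. 0. 0.]  in final-frame mm [0. 0. 0.]  rot deg [0.06 0.23 0.09]
holder-frame TCP mm [  0.1 -41.3  44.4]
t=28.10 pos [ 0.4363 -0.0017  0.0444] yaw 78.08 tilt 0.24 F [-0.6 -3.6  0.3] w 0.000 q6 0.15
 delta start-frame mm [ 5.3 -0.  -0.6]  in final-frame mm [ 5.3 -0.1 -0.6]  rot deg [0.06 0.23 0.18]
```

View pics/w29.png

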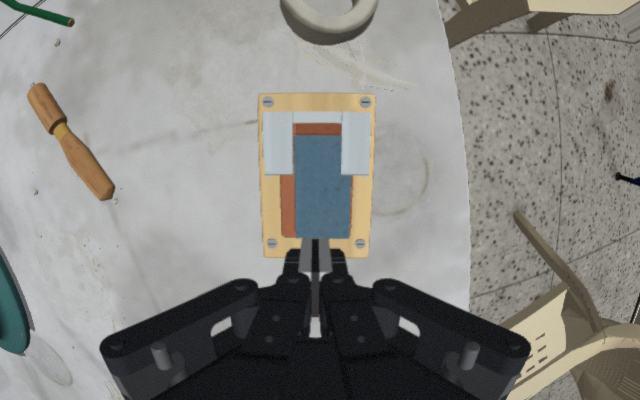

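The blue tile is moving in with about 4 N of drag, and some red still shows in rows 123–135. I'll carry on slowly.

arm_command(slide=[[0.0012, 0, 0], [0.0012, 0, 0], [0.0012, 0, 0], [0.0012, 0, 0], [0.001, 0, 0], [0.001, 0, 0], [0.0005, 0, 0], [0, 0, 0]], angular=[[0, 0, 0], [0, 0, 0], [0, 0, 0], [0, 0, 0], [0, 0, 0], [0, 0, 0], [0, 0, 0], [0, 0, 0]], hand=[0, 0, 0, 0, 0, 0, 0, 0])

```text
time: 28.9
tool_pos: [0.4375, 0.0035, 0.0445]
tcp_rot: [2.432, 1.978, -0.01]
wrist_force: [-1.1, -4.1, 1.7]
width: 0.001
```

```bash
python3 look.py w30; python3 hp.py 0 -36 45
```

```text
t=28.90 pos [0.4375 0.0035 0.0445] yaw 78.23 tilt 0.54 F [-1.1 -4.1  1.7] w 0.001 q6 0.17
 delta start-frame mm [0. 0. 0.]  in final-frame mm [0. 0. 0.]  rot deg [0.05 0.53 0.23]
holder-frame TCP mm [  0.1 -35.9  44.4]
t=28.95 pos [0.4374 0.0036 0.0444] yaw 78.22 tilt 0.53 F [-1.8 -5.3  1.4] w 0.002 q6 0.17
 delta start-frame mm [-0.1 -0.1 -0.6]  in final-frame mm [-0.1 -0.1 -0.6]  rot deg [0.05 0.52 0.33]
```

View pics/w30.png

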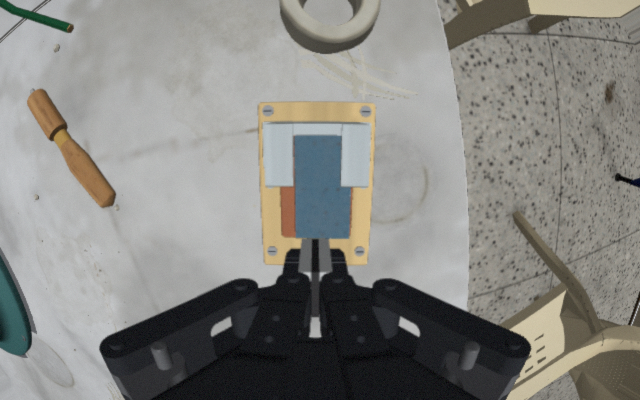

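Home: the TCP is at -35.9 mm, the same reading as for the red tile, and the blue reaches the end wall. I'll give a small extra push, then back off and look.

arm_command(slide=[[0.001, 0, 0], [0.001, 0, 0], [0, 0, 0], [-0.006, 0, 0], [-0.012, 0, 0], [-0.015, 0.002, -0.005], [-0.015, 0.002, -0.015], [0, 0, -0.01]], angular=[[0, 0, 0], [0, 0, 0], [0, 0, 0], [0, 0.5, 0], [0, 0, 0], [0, 0, 0], [0, 0, 0], [0, 0, 0]], hand=[0, 0, 0, 0, 0, 0, 0, 0])

```text
time: 29.75
tool_pos: [0.4299, -0.0445, 0.0736]
tcp_rot: [-2.434, -1.982, 0.001]
wrist_force: [0.1, 0.9, 0.2]
width: -0.001
```

```bash
python3 look.py w31; python3 - <<'E'
from workcell import bot
import cv2
t=bot.read_camera("top")[:,:,::-1]; s=bot.read_camera("scene")[:,:,::-1]
cv2.imwrite("pics/t31.png",cv2.hconcat([cv2.resize(t[160:215,260:345],(400,259),interpolation=3),cv2.resize(s[150:212,285:381],(400,259),interpolation=3)]))
E
```

```text
t=29.75 pos [ 0.4299 -0.0445  0.0736] yaw 78.31 tilt 0.16 F [0.1 0.9 0.2] w -0.001 q6 0.04
 delta start-frame mm [0. 0. 0.]  in final-frame mm [0. 0. 0.]  rot deg [-0.15 -0.07  0.31]
```

View pics/w31.png

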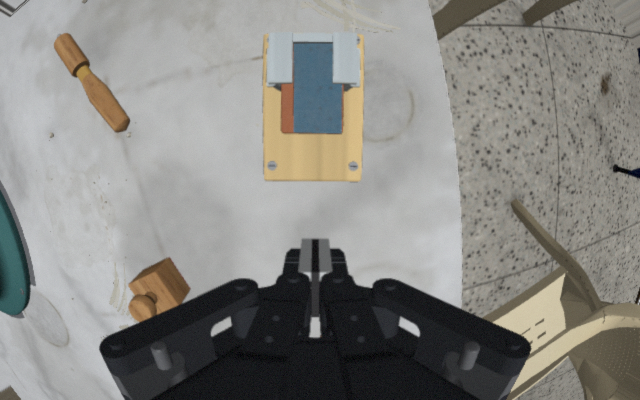

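View pics/t31.png

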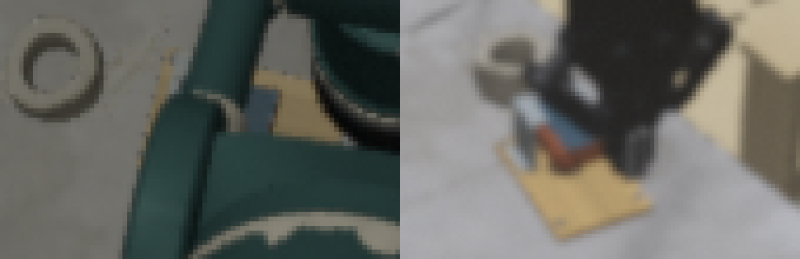

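The blue tile lies flat under the lips and reaches the end wall at row 42. I'll move back further to see the rear faces and check the red tile below.

arm_command(slide=[[-0.02, 0, -0.01], [-0.03, 0, 0], [-0.03, 0, 0], [-0.02, 0, 0], [-0.01, 0, 0], [0, 0, 0], [0, 0, 0], [0, 0, 0]], angular=[[0, 0, 0], [0, 0, 0], [0, 0, 0], [0, 0, 0], [0, 0, 0], [0, 0, 0], [0, 0, 0], [0, 0, 0]], hand=[0, 0, 0, 0, 0, 0, 0, 0])

```text
time: 30.7
tool_pos: [0.4065, -0.1485, 0.0799]
tcp_rot: [-2.424, -1.986, -0.002]
wrist_force: [0.4, 0.1, -0.6]
width: -0.001
```

```bash
python3 look.py w32; python3 - <<'E'
import pickle
from h import *
im=cv2.imread("pics/w32.png"); cv2.imwrite("pics/w32c.png",cv2.resize(im[0:130,230:400],None,fx=4.5,fy=4.5,interpolation=cv2.INTER_CUBIC))
from workcell import bot
t=bot.read_camera("top")[:,:,::-1]; s=bot.read_camera("scene")[:,:,::-1]
cv2.imwrite("pics/t32.png",cv2.hconcat([cv2.resize(t[160:215,260:345],(400,259),interpolation=3),cv2.resize(s[150:212,285:381],(400,259),interpolation=3)]))
O=np.array([444.9,38.7]); yw=np.radians(-12.1); ey=np.array([-np.sin(yw),np.cos(yw)]); ex=np.array([np.cos(yw),np.sin(yw)])
for n in("w31","w32"):
    c,st=pickle.load(open(f"pics/{n}.pkl","rb")); im=cv2.imread(f"pics/{n}.png"); hsv=cv2.cvtColor(im,cv2.COLOR_BGR2HSV)
    m=((hsv[...,0]>90)&(hsv[...,0]<120)&(hsv[...,1]>70)).astype(np.uint8)*255
    b=blob(m,(270,0,370,145)); P=onplane(c,b,.042,True)[:,:2]*1000-O
    print(n,"blue glaze hx",np.percentile(P@ex,[2,98]),"hy",np.percentile(P@ey,[2,98]),rect(P+0))
E
```

```text
t=30.70 pos [ 0.4065 -0.1485  0.0799] yaw 78.67 tilt 0.48 F [ 0.4  0.1 -0.6] w -0.001 q6 -0.22
 delta start-frame mm [0. 0. 0.]  in final-frame mm [0. 0. 0.]  rot deg [-0.32 -0.36  0.67]
w31 blue glaze hx [-9.79587226 15.00647279] hy [-24.09665743  23.98265517] (array([2733.5234375 , -425.88867188]), 48634.27734375, 24958.19921875, np.float64(-11.795791625976559))Traceback (most recent call last):
  File "<stdin>", line 11, in <module>
  File "h.py", line 31, in blob
    return max(cs,key=cv2.contourArea)[:,0,:]
           ~~~^^^^^^^^^^^^^^^^^^^^^^^^
ValueError: max() iterable argument is empty
```

View pics/w32c.png

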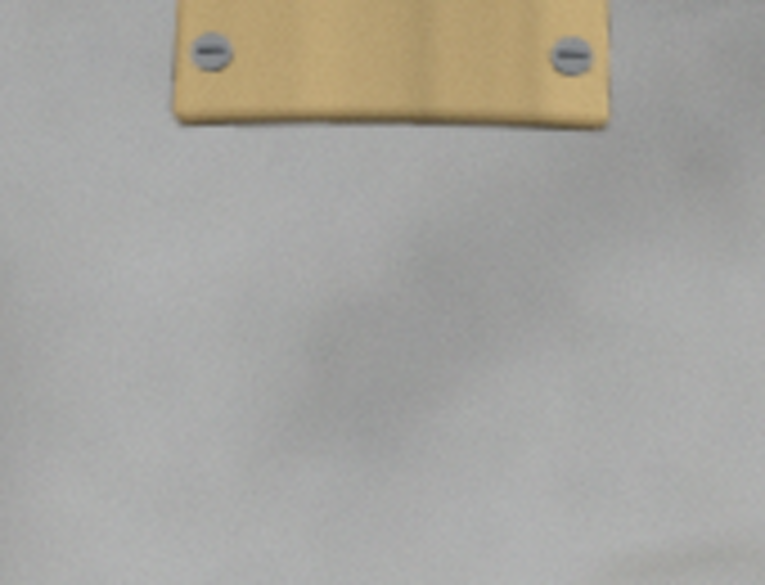

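View pics/t32.png

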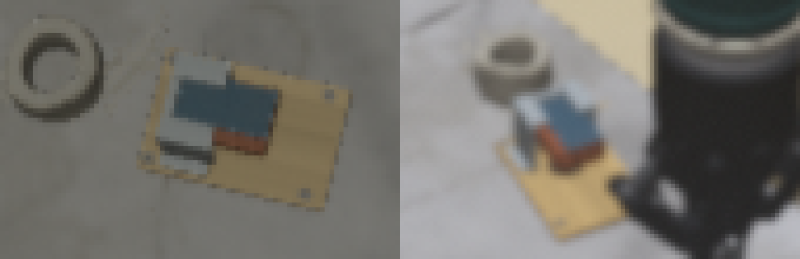

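```bash
python3 - <<'E'
import cv2
im=cv2.imread("pics/w31.png"); cv2.imwrite("pics/w31c.png",cv2.resize(im[25:190,250:380],None,fx=3.6,fy=3.6,interpolation=cv2.INTER_CUBIC))
E
```

```text
(no output)
```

View pics/w31c.png

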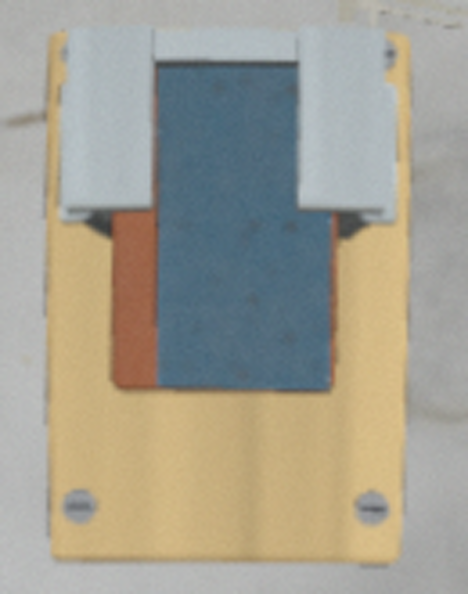

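The blue tile is square, centred and against the end wall. No red shows behind its rear edge at crop row 388, so the red tile is within about 1 mm of home. The robot is clear of everything, so I'll hand in.

```bash
python3 -c "
from workcell import bot
print(bot.finish_job())"
```

```text
the job is handed in; nothing more can be done
None
```

I loaded the red-brown tile first and the large blue tile on top of it. Each was pressed against the spring plate, slid under the lips, released, and pushed home from behind with shut fingers. The highest wrist force I read was about 5 N. I handed the job in at about 31 s on the robot's clock; no verdict is reported.

**Last checks:**
- **Blue tile:** the glaze spans holder y = -24.1 to +24.0 mm, and it lies flat under both lips, square within about 0.5°.
- **Red-brown tile:** I checked it only indirectly. Its own push stopped at -36.1 mm, where -36 means home, and nothing of it shows behind the blue tile.
- **Clay ring:** the robot never touched it, and it looked unmoved in the last top view.

**Failed check:** one last view from further back missed the tiles, because they were out of the frame. I relied on the earlier wrist view and the outside cameras instead.

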